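# Scan the archive boxes and file them in the drawer

### The arm

A 6-joint arm with a two-finger parallel gripper is mounted at the origin on a cart in front of the work surface, level with it; the furniture and walls round the work are solid. World frame = base frame: x ahead of the robot, y to its left, z up, the work surface at z = 0. Lengths are in m, angles in rad, forces in N, time in s.
With the tool pointing down it reaches from about 0.25 to 0.725 m from the base axis. Payload 4 kg.
Tool frame: the origin (TCP) lies midway between the tips of the shut fingers; the grasp point (between the pads) lies 19 mm behind it; z points along the fingers, y is the line along which they close (so a half turn about z gives the same grasp; the last joint's range is limited). The gripper opens to 85 mm and grips with 20 to 120 N. Pads are 22 mm wide; open, the fingers measure 114 mm over their backs; the gripper's body (76 mm by 85 mm) begins 54 mm behind the grasp point. The pads swing forward as they close: fully open they stand 13 mm farther back than shut.
Start: joints at [1.105, 0.241, 0.005, 1.335, 0, 1.571], TCP at [0.225, 0.447, 0.231] pointing down, gripper open.
Joint ranges: [-2.72, 2.72], [-1.05, 1.87], [-1.09, 1.28], [-1.99, 2.15], [-1.42, 1.44], [-3.14, 3.14]. Speed limits (rad/s): [2.79, 2.79, 3.14, 3.14, 3.14, 3.14].

### API

Orientations are given as a unit quaternion [x, y, z, w].
In Python, from workcell import bot gives the robot as it stands. The module is installed in compiled form; this text tells all that it offers.
- The arm moves only by the tool jog_arm, never from a script. Its argument "deltas" is a list of rows, each an object with "fingers": the opening, from 0 (shut) to 1 (fully open); "delta_pos": the shift along the tool's x, y, z normalised to -1 to 1, where 1 is 300 mm, a list of three; "yaw": the turn about the tool's z normalised to -1 to 1, where 1 is pi/4 rad. A call has 1 to 12 rows; each row is the pose to reach, as a shift and turn from the pose commanded when the call began, along the tool's axes at that moment; what a row does not reach only later rows make up. A row lasts 1/10 s, in which the tool goes at most 50 mm and 8.59 degrees, less where a joint would pass 70% of its speed; a pose out of reach is approached as far as the arm can. A call with a number of a shift or a turn outside -1 to 1 is refused whole. A call with a gripper value outside its range is refused whole. The fingers move at their own pace and stop on an object; the grip force is fixed at half the most. Time passes only in rows, so rows that repeat a pose let the fingers close. It gives the time, the measured TCP pose, the force, the opening and the grip force at its end, in the units of the state.
- bot.get_obs(): the state, without advancing time (a new reading comes with each control period).
- bot.camera(name): name is "scene" or "top"; returns a dict with "image" (400x640x3 uint8, red, green, blue), "range_z" (400x640 float32, m along the optical axis (not along the pixel's ray), 0 where there is no reading), "fx", "fy", "cx", "cy" (pixels), "rvec" (rotation vector, rad) and "tvec" (3), from world to camera coordinates, as OpenCV has them. Camera axes: x right, y down, z forward; pixel columns grow to the right and rows downward; lengths in m; the calibration is good to about 2 mm. A picture is of the moment at which its call begins.
- bot.job_done(): hands the job in; it is judged then, once.
The state is a dict: "clock": time; "joint_pos": joint angles; "joint_vel": joint speeds; "tau": joint torques, N m; "eef_pos": TCP position; "tool_rot": TCP orientation; "ft_force": force on the tool from outside, world axes, zero at the start; "ft_torque": the same for the moment, N m; "grip_width": finger opening in m; "grasp_force": force on a finger pad.
Only numpy, scipy, OpenCV 4.12 (cv2) and the standard library are available. Lean on these libraries where they do the work, as an engineer would, in place of code of your own. Each camera call takes 0.05 s, during which the arm holds its last target. There are 200 camera calls.

### The job

Pull the cabinet's drawer out to its stop, then take the hand scanner and read the label of every archive box on the desk, going from the longest to the shortest: hold the scanner level and still for about a second a few centimetres above the middle of the label, lengthways along the box. Put the scanner back flat on its charging pad, lengthways as it stood, and lay all the boxes in the open drawer side by side, flat on its floor with the labels up; only then push the drawer fully shut. Leave the other things on the desk where they are.

Things in the scene. Friction and masses are not known exactly. Their poses are not given: they have to be found in the camera images.
- drawer (a joint): how far the cabinet's drawer is out, m: 0 shut (flush), 0.160 at its stop. Slides level along the cabinet's own -x axis, about 2 N of friction, no spring. The cabinet is a fixed dark wooden desktop unit, 220 deep x 300 wide x 90 mm high, turned up to 0.12 rad on the desk, its drawer front towards the robot.
- cabinet: the fixed cabinet; origin at the centre of its underside, x from front to back (the drawer opens to -x), y along its width, z up. Front edge of the carcass at x = -110 mm, drawer front panel 14 mm thicker; top at z = 90 mm.
- drawer_handle (a point): centre of the drawer's brass bar handle: a horizontal round bar 10 mm thick and 100 mm wide along the cabinet's y, bent back to the drawer front at both ends; the bar's centre line is 42 mm in front of the drawer front, 62 mm above the desk (28 mm below the cabinet's top). Moves with the drawer; axes parallel to the cabinet's.
- drawer_floor (a point): centre of the drawer's inner floor, axes parallel to the cabinet's; moves with the drawer. Inside, the drawer measures 194 mm (x, from -98 to +96 mm) by 258 mm (y, +-129 mm); floor 10 mm above the desk, side walls up to 54 mm above the desk, front panel up to 80 mm. With the drawer at its stop the floor from x = -98 to +62 mm stands out in front of the cabinet, open above.
- scanner: hand scanner, 0.18 kg: a grey head 95 x 46 x 28 mm with an upright black grip 64 (x) x 28 (y) x 44 mm on it, 72 mm high in all; the grip's middle lies at x = -4 mm. Origin at the centre of the underside, x along its length towards the nose, z up. Loose, stands on the charging pad.
- scanner_window (a point): the scanner's reading window in its underside, 22 mm from the origin towards the nose; it looks straight down (the scanner's -z), its scan line runs along the scanner's x.
- dock: fixed flat black charging pad, 70 (x) x 120 (y) x 6 mm, origin at the centre of its underside. The scanner stands on its 6 mm high top, flat, the scanner's length along the pad's y.
- long_box: the longest of the archive boxes (may be absent): closed plain cardboard box 127 x 42 x 55 mm, 0.15 kg, origin at the centre of its underside, x along its length, z up.
- long_box_label (a point): centre of the white bar-coded label (46 x 32 mm, its row of bars running along the box's x) on top of the longest box, 25 mm from the box's middle towards its +x end, 55 mm above its underside.
- middle_box: the middle-sized of the archive boxes (may be absent): closed plain cardboard box 100 x 42 x 55 mm, 0.15 kg, origin at the centre of its underside, x along its length, z up.
- middle_box_label (a point): centre of the white bar-coded label (46 x 32 mm, its row of bars running along the box's x) on top of the middle-sized box, 15 mm from the box's middle towards its +x end, 55 mm above its underside.
- short_box: the shortest of the archive boxes (may be absent): closed plain cardboard box 74 x 42 x 55 mm, 0.15 kg, origin at the centre of its underside, x along its length, z up.
- short_box_label (a point): centre of the white bar-coded label (46 x 32 mm, its row of bars running along the box's x) on top of the shortest box, 8 mm from the box's middle towards its +x end, 55 mm above its underside.
- stamp: small rubber stamp, 26x36x70 mm, a bystander; origin at the centre of its underside.
- eraser: eraser, 17x43x13 mm, a bystander; origin at the centre of its underside.
- tin: round flat tin, 62 mm across, 23 mm high, a bystander; origin at the centre of its underside.
Not all that is in view belongs to the job. Leave any green, pink or turquoise look-alike of the middle_box alone.

How it is judged:
On the way, in this order (a step that is already met when the one before it is completed fails the run):
1. the drawer is pulled out to its stop (value of joint drawer above 0.152 m), for 0.3 s.
2. the longest box's label is read: window kept 12 to 70 mm above the label, within 15 mm of its centre, looking down (0.2 rad), scanner lengthways along the box (0.3 rad) (horizontal distance between scanner_window and long_box_label below 0.015 m and z of scanner_window in the frame of long_box_label between 0.012 and 0.07 m and angle between the z axis of scanner and the z axis of long_box, either way round below 0.2 rad and angle between the x axis of scanner and the x axis of long_box, either way round below 0.3 rad), for 0.8 s.
3. the middle-sized box's label is read: window kept 12 to 70 mm above the label, within 15 mm of its centre, looking down (0.2 rad), scanner lengthways along the box (0.3 rad) (horizontal distance between scanner_window and middle_box_label below 0.015 m and z of scanner_window in the frame of middle_box_label between 0.012 and 0.07 m and angle between the z axis of scanner and the z axis of middle_box, either way round below 0.2 rad and angle between the x axis of scanner and the x axis of middle_box, either way round below 0.3 rad), for 0.8 s.
4. the shortest box's label is read: window kept 12 to 70 mm above the label, within 15 mm of its centre, looking down (0.2 rad), scanner lengthways along the box (0.3 rad) (horizontal distance between scanner_window and short_box_label below 0.015 m and z of scanner_window in the frame of short_box_label between 0.012 and 0.07 m and angle between the z axis of scanner and the z axis of short_box, either way round below 0.2 rad and angle between the x axis of scanner and the x axis of short_box, either way round below 0.3 rad), for 0.8 s.
5. all boxes lie flat in the pulled-out drawer, labels up (x of long_box in the frame of drawer_floor between -0.085 and 0.085 m and y of long_box in the frame of drawer_floor between -0.12 and 0.12 m and z of long_box in the frame of drawer_floor between -0.006 and 0.008 m and angle between each of long_box, middle_box, short_box's own z axis and vertical below 0.12 rad and linear speed of each of long_box, middle_box, short_box below 0.03 m/s and x of middle_box in the frame of drawer_floor between -0.085 and 0.085 m and y of middle_box in the frame of drawer_floor between -0.12 and 0.12 m and z of middle_box in the frame of drawer_floor between -0.006 and 0.008 m and x of short_box in the frame of drawer_floor between -0.085 and 0.085 m and y of short_box in the frame of drawer_floor between -0.12 and 0.12 m and z of short_box in the frame of drawer_floor between -0.006 and 0.008 m and value of joint drawer above 0.14 m), for 0.3 s.
At the end, for the whole second after the job is handed in: The drawer is shut (within 8 mm); every box present lies flat on the drawer's floor, label up (tilt under 0.12 rad), at rest; the scanner stands flat on its charging pad, within 25 mm of the pad's centre and within 0.35 rad of lengthways, at rest (value of joint drawer below 0.008 m and velocity of joint drawer below 0.01 m/s and x of long_box in the frame of drawer_floor between -0.085 and 0.085 m and y of long_box in the frame of drawer_floor between -0.12 and 0.12 m and z of long_box in the frame of drawer_floor between -0.006 and 0.008 m and angle between each of long_box, middle_box, short_box's own z axis and vertical below 0.12 rad and linear speed of each of long_box, middle_box, short_box below 0.03 m/s and x of middle_box in the frame of drawer_floor between -0.085 and 0.085 m and y of middle_box in the frame of drawer_floor between -0.12 and 0.12 m and z of middle_box in the frame of drawer_floor between -0.006 and 0.008 m and x of short_box in the frame of drawer_floor between -0.085 and 0.085 m and y of short_box in the frame of drawer_floor between -0.12 and 0.12 m and z of short_box in the frame of drawer_floor between -0.006 and 0.008 m and horizontal distance between scanner and dock below 0.025 m and z of scanner in the frame of dock between 0 and 0.01 m and angle between scanner's own z axis and vertical below 0.1 rad and angle between the x axis of scanner and the y axis of dock, either way round below 0.35 rad and linear speed of scanner below 0.02 m/s); the robot touches nothing.
It fails at once if a bystander (stamp, eraser or tin) is moved more than 60 mm or tipped over (distance of any of stamp, eraser, tin from where it was at the start of the episode above 0.06 m or angle between any of stamp, eraser, tin's own z axis and vertical above 0.8 rad).
Of long_box, middle_box, short_box only 2 to 3 are there at a start; the rules pass over those that are not, and their reading is None.
At some moment in a run one of long_box, middle_box, short_box may be knocked a few centimetres aside while the robot is not near it.
It also fails if it takes over 208 s, if anything falls off the work surface, if the arm or the gripper's body presses on something with over 40 N, if the wrist force passes 120 N, or if a joint passes its speed limit or range.

## Working session

There is one attempt and no reset: what is moved stays moved. The work goes in short steps, Python scripts to look and compute and a tool call to move; the robot and the scene stay as the last step left them, time stands still between calls to the robot, and variables do not carry over. Pictures are saved under pics/ and viewed, at most 14 in all, crops included, and the job is handed in when it is done.

Besides the shell and the picture viewer there is one more tool, called after "Call:" as name(argument=value, ...), one argument or row to a line, values as JSON. jog_arm: Moves the arm, as the interface text tells. Scaled input: -1 to 1 covers 300 mm each way for a shift and pi/4 rad each way for a turn. Its arguments: {"type":"object","properties":{"deltas":{"type":"array","items":{"type":"object","properties":{"fingers":{"type":"number"},"delta_pos":{"type":"array","items":{"type":"number"}},"yaw":{"type":"number"}}}}},"required":["deltas"]}

```bash
mkdir -p pics
cat > h.py <<'E'
import numpy as np, cv2
from workcell import bot
def cam(n):
    c=bot.camera(n); R=cv2.Rodrigues(np.array(c["rvec"],float))[0]; t=np.array(c["tvec"],float).ravel()
    z=c["range_z"]; v,u=np.mgrid[:400,:640]
    P=np.stack([(u-c["cx"])/c["fx"]*z,(v-c["cy"])/c["fy"]*z,z],-1)
    W=(P-t)@R; W[z==0]=np.nan
    return c["image"],W
def save(n,im,s=1):
    cv2.imwrite("pics/"+n,cv2.resize(im[...,::-1],None,fx=s,fy=s,interpolation=cv2.INTER_CUBIC))
E
python3 - <<'E'
from h import *
for n in("top","scene"):
    im,W=cam(n); save(n+"0.png",im,1.25); np.savez(n+"0.npz",im=im,W=W)
print(bot.get_obs())
E
```

```text
{'clock': 0.1, 'joint_pos': array([1.10500000e+00, 2.41349612e-01, 3.88635995e-03, 1.33520308e+00,
       4.42586017e-05, 1.57076743e+00]), 'joint_vel': array([ 8.71124806e-05, -9.75326591e-04,  2.81443119e-03,  3.34228487e-04,
        1.14295494e-03, -1.06234925e-03]), 'tau': array([ 2.86868153e-04, -3.73139262e+01,  2.53009754e+01,  1.09094364e-02,
        2.70422993e-05, -7.21463209e-06]), 'eef_pos': array([0.22430653, 0.44624342, 0.23050646]), 'tool_rot': array([ 2.30784268e-01,  9.73004495e-01, -9.04646515e-04, -2.37341619e-04]), 'ft_force': array([0.18726204, 0.32186884, 0.43262123]), 'ft_torque': array([ 0.05013428,  0.00749795, -0.02374988]), 'grasp_force': 0.0, 'grip_width': 0.08568167159309155}
```

View pics/top0.png

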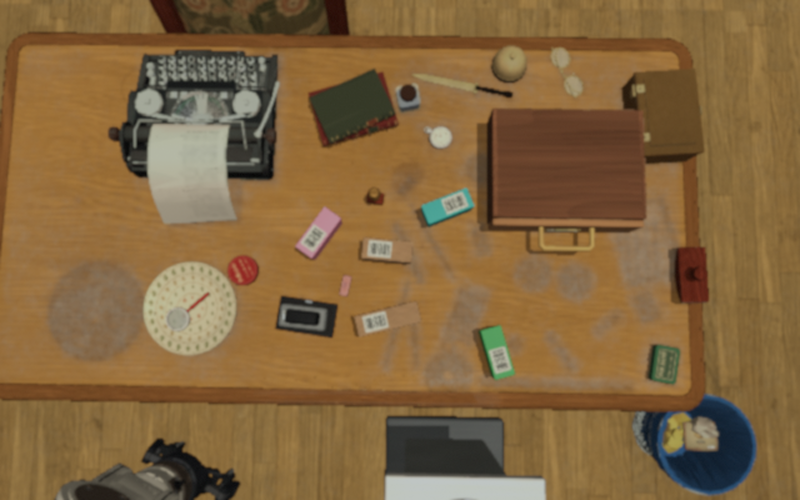

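View pics/scene0.png

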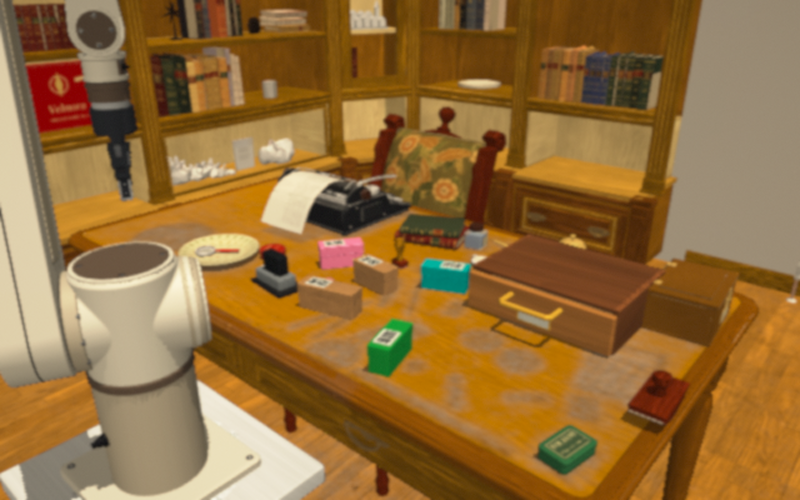

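The top view (800 px scale) shows two plain cardboard boxes, at (385,250) and (387,320). The look-alikes are pink (318,232), turquoise (447,207) and green (497,352). The scanner stands on its pad at (307,316), and the cabinet is at (567,168) with its handle at (567,238). Bystanders are the stamp at (375,197), the eraser at (345,285) and the tin at (243,270). Next I'll measure them and check in an enlarged crop.

```bash
cat >> h.py <<'E'
def rect(W,m):
    p=W[m][:,:2].astype(np.float32); p=p[np.isfinite(p).all(1)]
    (c,s,a)=cv2.minAreaRect(p)
    b=cv2.boxPoints((c,s,a)); e=[b[1]-b[0],b[2]-b[1]]; e=max(e,key=np.linalg.norm)
    return np.round(c,4),np.round(sorted(s),4),round(float(np.arctan2(e[1],e[0])),3)
def comps(im,W,lo,hi,reg=None):
    z=W[...,2]; m=(z>lo)&(z<hi)
    n,l,st,ce=cv2.connectedComponentsWithStats(m.astype(np.uint8),connectivity=4)
    for i in range(1,n):
        if 60<st[i,4]<30000 and 0.1<np.nanmean(W[l==i][:,0])<0.8:
            mm=l==i; print(np.round(ce[i]),st[i,4],*rect(W,mm),"z",round(float(np.nanmedian(z[mm])),4),"rgb",im[mm].mean(0).round())
            w=mm&(im.min(2)>150)
            if w.sum()>15: print("   white",W[w].mean(0).round(4))
E
python3 - <<'E'
from h import *
d=np.load("top0.npz"); im,W=d["im"],d["W"]
for lo,hi in((.048,.062),(.085,.095),(.068,.084),(.026,.042),(.058,.068),(.004,.018)):
    print(lo,hi); comps(im,W,lo,hi)
save("crop1.png",im[135:300,205:430],3)
E
```

```text
0.048 0.062
[357. 164.] 656 [0.6908 0.0443] [0.0431 0.0996] -1.171 z 0.0543 rgb [112. 157. 142.]
   white [0.6966 0.0282 0.055 ]
[156. 168.] 224 [0.6718 0.5506] [0.0141 0.1496] -1.502 z 0.0552 rgb [149. 140. 122.]
[254. 185.] 666 [0.6331 0.3031] [0.0439 0.0998] -0.606 z 0.0545 rgb [175. 143. 141.]
   white [0.619  0.3109 0.0546]
[309. 199.] 668 [0.6001 0.1641] [0.0425 0.0998] 1.49 z 0.0544 rgb [156. 134. 106.]
   white [0.6008 0.1789 0.0548]
[309. 254.] 867 [0.4629 0.1606] [0.0419 0.1271] -1.316 z 0.0545 rgb [155. 130. 100.]
   white [0.4547 0.1844 0.0547]
[397. 281.] 713 [ 0.4016 -0.0556] [0.0423 0.0997] 0.294 z 0.0542 rgb [115. 153. 110.]
   white [ 0.3836 -0.0618  0.0544]
0.085 0.095
[454. 130.] 10135 [ 0.7735 -0.1949] [0.2209 0.3094] -1.569 z 0.0892 rgb [102.  65.  42.]
[152. 156.] 240 [0.6957 0.5505] [0.0165 0.1501] -1.517 z 0.0904 rgb [162. 153. 133.]
0.068 0.084
[107. 134.] 74 [0.7526 0.6697] [0.0234 0.0399] 1.086 z 0.0768 rgb [56. 52. 43.]
[194. 136.] 82 [0.7519 0.4527] [0.007  0.0701] 1.532 z 0.0762 rgb [54. 56. 50.]
[154. 162.] 325 [0.6845 0.5498] [0.0158 0.1504] -1.52 z 0.
[... 889 characters left out ...]
]
0.004 0.018
[389. 138.] 85 [ 0.7702 -0.0388] [0.0049 0.2099] -0.0 z 0.0123 rgb [73. 52. 31.]
[301. 159.] 62 [0.7117 0.192 ] [0.0238 0.034 ] 1.549 z 0.0144 rgb [87. 45. 25.]
[540. 219.] 75 [ 0.5638 -0.4264] [0.005  0.0894] 0.024 z 0.0122 rgb [52. 32. 21.]
[151. 246.] 3242 [0.4762 0.5662] [0.1838 0.1848] 1.087 z 0.0109 rgb [178. 167. 132.]
   white [0.4763 0.6299 0.0149]
[275. 228.] 114 [0.5312 0.25  ] [0.0186 0.0452] -0.263 z 0.0114 rgb [168. 118.  99.]
[240. 241.] 150 [0.4956 0.3385] [0.0209 0.0928] 1.558 z 0.0062 rgb [64. 55. 45.]
[264. 248.] 83 [0.4762 0.2771] [0.0235 0.0383] 0.041 z 0.0064 rgb [50. 43. 36.]
[260. 264.] 69 [0.4327 0.2873] [0.027  0.0337] -0.763 z 0.0069 rgb [49. 45. 40.]
```

View pics/crop1.png

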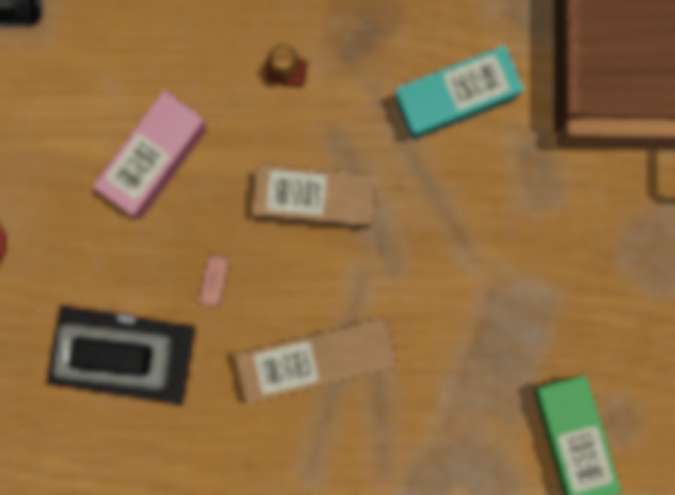

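The crop settles it: the two plain brown boxes are at crop (313,197) and (312,360), and both are cardboard with a label. They measure 127 mm (the long box) and 100 mm (the middle box). The pink, turquoise and green boxes are look-alikes, and no short box is present. Next is the handle fit and a move planner.

```bash
cat >> h.py <<'E'
def go(x,y,z,psi):
    """print delta in call units to reach TCP x,y,z with tool-y axis line at world angle psi (mod pi)"""
    o=bot.get_obs(); q=o["tool_rot"]
    from scipy.spatial.transform import Rotation as Ro
    R=Ro.from_quat(q).as_matrix(); p=np.array(o["eef_pos"])
    cur=np.arctan2(R[1,1],R[0,1]); d=(psi-cur+np.pi/2)%np.pi-np.pi/2
    print("t",round(o["clock"],1),"p",p.round(4),"psi",round(cur,3),"w",round(o["grip_width"],4),"F",np.round(o["ft_force"],1),"j6",round(o["joint_pos"][5],2))
    print("delta",np.round(R.T@(np.array([x,y,z])-p)/.3,4),"yaw",round(-d/(np.pi/4),4))
E
python3 - <<'E'
from h import *
d=np.load("top0.npz"); im,W=d["im"],d["W"]
X,Y,Z=W[...,0],W[...,1],W[...,2]
m=(Z>.058)&(Z<.072)&(X>.58)&(X<.64)&(Y>-.3)&(Y<-.08)
p=W[m]; print("handle",p.min(0),p.max(0))
lo=[]
for y in np.arange(-.32,-.05,.01):
    k=(abs(Y-y)<.005)&(Z>.086)&(Z<.094)&(X>.6); 
    if k.any(): lo.append((y,X[k].min()))
lo=np.array(lo); f=np.polyfit(lo[:,0],lo[:,1],1); print("front edge x=",f, np.abs(np.polyval(f,lo[:,0])-lo[:,1]).max())
bar=p[(p[:,0]<np.median(p[:,0])+.02)]
hb=[]
for y in np.arange(-.225,-.14,.008):
    k=p[abs(p[:,1]-y)<.004]
    if len(k): hb.append((y,k[:,0].mean(),len(k)))
print(np.round(hb,4))
s=(Z>.086)&(X>.6)&(Y<0)&(Y>-.4); print("top rect",rect(W,s))
k=(Z>.004)&(Z<.1)&(X>.40)&(X<.53)&(Y>.26)&(Y<.41); print("dock+scanner",rect(W,k))
go(.62,-.19,.2,0)
E
```

```text
handle [ 0.6022795  -0.24400645  0.05831572] [ 0.6399328  -0.13587686  0.07159388]
front edge x= [-0.00671482  0.66218511] 0.011068130095964857
[[-0.225   0.6085 13.    ]
 [-0.217   0.6078 15.    ]
 [-0.209   0.6079 11.    ]
 [-0.201   0.6082 15.    ]
 [-0.193   0.6075 14.    ]
 [-0.185   0.608  11.    ]
 [-0.177   0.6073 13.    ]
 [-0.169   0.6073 12.    ]
 [-0.161   0.6074 14.    ]
 [-0.153   0.607  14.    ]
 [-0.145   0.6194 32.    ]]
top rect (array([ 0.8062, -0.2203]), array([0.2973, 0.3744]), -1.51)
dock+scanner (array([0.4684, 0.3332]), array([0.1277, 0.1479]), -1.53)
t 0.1 p [0.2243 0.4462 0.2305] psi 1.105 w 0.0857 F [0.2 0.3 0.4] j6 1.57
delta [-2.131  -1.3023  0.104 ] yaw 1.407
```

Call:
jog_arm(
  deltas=[
    {"delta_pos": [-1, -0.6, 0], "yaw": 0.7, "fingers": 0.4},
    {"delta_pos": [-1, -0.6, 0], "yaw": 0.7, "fingers": 0.4},
    {"delta_pos": [-1, -0.6, 0], "yaw": 0.7, "fingers": 0.4},
    {"delta_pos": [-1, -0.6, 0], "yaw": 0.7, "fingers": 0.4},
    {"delta_pos": [-1, -0.6, 0], "yaw": 0.7, "fingers": 0.4},
    {"delta_pos": [-1, -0.6, 0], "yaw": 0.7, "fingers": 0.4},
    {"delta_pos": [-1, -0.6, 0], "yaw": 0.7, "fingers": 0.4},
    {"delta_pos": [-1, -0.6, 0], "yaw": 0.7, "fingers": 0.4},
    {"delta_pos": [-1, -0.6, 0], "yaw": 0.7, "fingers": 0.4},
    {"delta_pos": [-1, -0.6, 0], "yaw": 0.7, "fingers": 0.4},
  ],
)

```text
clock: 1.1
eef_pos: [0.4111, 0.1518, 0.231]
tool_rot: [0.486, 0.874, -0.0, -0.001]
ft_force: [0.0, 0.9, -1.3]
grip_width: 0.0348
grasp_force: 0.0
```

```bash
python3 -c "
from h import *
go(.608,-.19,.14,.015)"
```

```text
t 1.1 p [0.4111 0.1518 0.231 ] psi 0.556 w 0.0348 F [ 0.   0.9 -1.3] j6 1.37
delta [-1.3142 -0.0437  0.3024] yaw 0.689
```

Call:
jog_arm(
  deltas=[
    {"delta_pos": [-0.9, -0.03, 0.0], "yaw": 0.689, "fingers": 0.4},
    {"delta_pos": [-0.9, -0.03, 0.0], "yaw": 0.689, "fingers": 0.4},
    {"delta_pos": [-0.9, -0.03, 0.0], "yaw": 0.689, "fingers": 0.4},
    {"delta_pos": [-0.9, -0.03, 0.0], "yaw": 0.689, "fingers": 0.4},
    {"delta_pos": [-0.9, -0.03, 0.0], "yaw": 0.689, "fingers": 0.4},
    {"delta_pos": [-0.9, -0.03, 0.0], "yaw": 0.689, "fingers": 0.4},
    {"delta_pos": [-0.9, -0.03, 0.0], "yaw": 0.689, "fingers": 0.4},
    {"delta_pos": [-0.9, -0.03, 0.0], "yaw": 0.689, "fingers": 0.4},
  ],
)

```text
clock: 1.9
eef_pos: [0.5462, -0.0811, 0.2308]
tool_rot: [0.701, 0.713, -0.0, -0.001]
ft_force: [0.2, 0.5, 0.1]
grip_width: 0.0341
grasp_force: 0.0
```

```bash
python3 -c "
from h import *
go(.608,-.19,.14,.015)"
```

```text
t 1.9 p [ 0.5462 -0.0811  0.2308] psi 0.016 w 0.0341 F [0.2 0.5 0.1] j6 1.41
delta [-0.3665  0.2005  0.302 ] yaw 0.0018
```

Call:
jog_arm(
  deltas=[
    {"delta_pos": [-0.3665, 0.2, 0.3], "fingers": 0.4},
    {"delta_pos": [-0.3665, 0.2, 0.3], "fingers": 0.4},
    {"delta_pos": [-0.3665, 0.2, 0.3], "fingers": 0.4},
    {"delta_pos": [-0.3665, 0.2, 0.3], "fingers": 0.4},
    {"delta_pos": [-0.3665, 0.2, 0.3], "fingers": 0.4},
    {"delta_pos": [-0.3665, 0.2, 0.45], "fingers": 0.4},
    {"delta_pos": [-0.3665, 0.2, 0.55], "fingers": 0.4},
    {"delta_pos": [-0.3665, 0.2, 0.627], "fingers": 0.4},
    {"delta_pos": [-0.3665, 0.2, 0.627], "fingers": 0.4},
    {"delta_pos": [-0.3665, 0.2, 0.627], "fingers": 0.0},
    {"delta_pos": [-0.3665, 0.2, 0.627], "fingers": 0.0},
    {"delta_pos": [-0.3665, 0.2, 0.627], "fingers": 0.0},
  ],
)

```text
invalid input at $.deltas[0]: expected keys fingers, delta_pos, yaw
```

Call:
jog_arm(
  deltas=[
    {"delta_pos": [0, 0, 0], "fingers": 0.0},
    {"delta_pos": [0, 0, 0], "fingers": 0.0},
    {"delta_pos": [0, 0, 0], "fingers": 0.0},
  ],
)

```text
invalid input at $.deltas[0]: expected keys fingers, delta_pos, yaw
```

Call:
jog_arm(
  deltas=[
    {"delta_pos": [-0.3665, 0.2, 0.3], "yaw": 0, "fingers": 0.4},
    {"delta_pos": [-0.3665, 0.2, 0.3], "yaw": 0, "fingers": 0.4},
    {"delta_pos": [-0.3665, 0.2, 0.3], "yaw": 0, "fingers": 0.4},
    {"delta_pos": [-0.3665, 0.2, 0.3], "yaw": 0, "fingers": 0.4},
    {"delta_pos": [-0.3665, 0.2, 0.3], "yaw": 0, "fingers": 0.4},
    {"delta_pos": [-0.3665, 0.2, 0.45], "yaw": 0, "fingers": 0.4},
    {"delta_pos": [-0.3665, 0.2, 0.55], "yaw": 0, "fingers": 0.4},
    {"delta_pos": [-0.3665, 0.2, 0.627], "yaw": 0, "fingers": 0.4},
    {"delta_pos": [-0.3665, 0.2, 0.627], "yaw": 0, "fingers": 0.4},
    {"delta_pos": [-0.3665, 0.2, 0.627], "yaw": 0, "fingers": 0.0},
    {"delta_pos": [-0.3665, 0.2, 0.627], "yaw": 0, "fingers": 0.0},
    {"delta_pos": [-0.3665, 0.2, 0.627], "yaw": 0, "fingers": 0.0},
  ],
)

```text
clock: 3.1
eef_pos: [0.6057, -0.1907, 0.0459]
tool_rot: [0.702, 0.712, -0.001, -0.002]
ft_force: [-9.5, 2.2, 5.6]
grip_width: 0.0079
grasp_force: 58.5
```

Call:
jog_arm(
  deltas=[
    {"delta_pos": [0, 0, 0], "yaw": 0, "fingers": 0.0},
    {"delta_pos": [0, 0, 0], "yaw": 0, "fingers": 0.0},
    {"delta_pos": [0, 0, 0], "yaw": 0, "fingers": 0.0},
  ],
)

```text
clock: 3.4
eef_pos: [0.6056, -0.1907, 0.0459]
tool_rot: [0.702, 0.712, -0.001, -0.002]
ft_force: [-8.5, 2.7, 5.3]
grip_width: 0.0076
grasp_force: 58.5
```

Call:
jog_arm(
  deltas=[
    {"delta_pos": [0, -0.03, 0], "yaw": 0, "fingers": 0.0},
    {"delta_pos": [0, -0.08, 0], "yaw": 0, "fingers": 0.0},
    {"delta_pos": [0, -0.14, 0], "yaw": 0, "fingers": 0.0},
    {"delta_pos": [0, -0.2, 0], "yaw": 0, "fingers": 0.0},
    {"delta_pos": [0, -0.26, 0], "yaw": 0, "fingers": 0.0},
    {"delta_pos": [0, -0.32, 0], "yaw": 0, "fingers": 0.0},
    {"delta_pos": [0, -0.38, 0], "yaw": 0, "fingers": 0.0},
    {"delta_pos": [0, -0.44, 0], "yaw": 0, "fingers": 0.0},
    {"delta_pos": [0, -0.49, 0], "yaw": 0, "fingers": 0.0},
    {"delta_pos": [0, -0.52, 0], "yaw": 0, "fingers": 0.0},
    {"delta_pos": [0, -0.532, 0], "yaw": 0, "fingers": 0.0},
    {"delta_pos": [0, -0.54, 0], "yaw": 0, "fingers": 0.0},
  ],
)

```text
clock: 4.6
eef_pos: [0.4479, -0.1909, 0.0458]
tool_rot: [0.701, 0.713, 0.005, 0.0]
ft_force: [1.7, 12.9, 3.9]
grip_width: 0.0075
grasp_force: 60.2
```

Call:
jog_arm(
  deltas=[
    {"delta_pos": [0, 0, 0], "yaw": 0, "fingers": 0.0},
    {"delta_pos": [0, 0, 0], "yaw": 0, "fingers": 0.0},
    {"delta_pos": [0, 0, 0], "yaw": 0, "fingers": 0.0},
    {"delta_pos": [0, 0, 0], "yaw": 0, "fingers": 0.0},
  ],
)

```text
clock: 5.0
eef_pos: [0.4475, -0.1909, 0.0458]
tool_rot: [0.701, 0.713, 0.004, -0.0]
ft_force: [0.5, 12.3, 7.3]
grip_width: 0.0075
grasp_force: 60.5
```

Call:
jog_arm(
  deltas=[
    {"delta_pos": [0, -0.01, 0], "yaw": 0, "fingers": 0.0},
    {"delta_pos": [0, -0.015, 0], "yaw": 0, "fingers": 0.0},
    {"delta_pos": [0, -0.015, 0], "yaw": 0, "fingers": 0.0},
    {"delta_pos": [0, -0.015, 0], "yaw": 0, "fingers": 0.0},
  ],
)

```text
clock: 5.4
eef_pos: [0.4456, -0.1909, 0.0458]
tool_rot: [0.701, 0.713, 0.006, 0.001]
ft_force: [6.2, 13.1, 0.6]
grip_width: 0.0077
grasp_force: 59.9
```

Call:
jog_arm(
  deltas=[
    {"delta_pos": [0, 0, 0], "yaw": 0, "fingers": 0.4},
    {"delta_pos": [0, 0, 0], "yaw": 0, "fingers": 0.4},
    {"delta_pos": [0, 0, 0], "yaw": 0, "fingers": 0.4},
    {"delta_pos": [0, 0, -0.1], "yaw": 0, "fingers": 0.4},
    {"delta_pos": [0, 0, -0.25], "yaw": 0, "fingers": 0.4},
    {"delta_pos": [0, 0, -0.4], "yaw": 0, "fingers": 0.4},
    {"delta_pos": [0, 0, -0.5], "yaw": 0, "fingers": 0.4},
    {"delta_pos": [0.9, 0, -0.5], "yaw": 0.1, "fingers": 0.8},
    {"delta_pos": [0.9, 0, -0.5], "yaw": 0.1, "fingers": 0.8},
    {"delta_pos": [0.9, 0, -0.5], "yaw": 0.1, "fingers": 0.8},
    {"delta_pos": [0.9, 0, -0.5], "yaw": 0.1, "fingers": 0.8},
    {"delta_pos": [0.9, 0, -0.5], "yaw": 0.1, "fingers": 0.8},
  ],
)

```text
clock: 6.6
eef_pos: [0.4379, 0.0568, 0.1939]
tool_rot: [0.73, 0.683, 0.001, 0.001]
ft_force: [0.7, 0.1, 0.7]
grip_width: 0.0681
grasp_force: 0.0
```

Run:
```python
from h import *
im,W=cam("top"); save("t1.png",im[60:350,180:560],2)
comps(im,W,.048,.062)
for lo,hi in((.068,.084),(.026,.042)): comps(im,W,lo,hi)
go(.4633,.3283,.045,-.098)
```

```text
[357. 164.] 656 [0.6906 0.0442] [0.0429 0.0997] -1.18 z 0.0544 rgb [110. 154. 139.]
   white [0.6968 0.0268 0.0546]
[174. 167.] 90 [0.6765 0.5044] [0.012  0.0581] -1.5 z 0.0558 rgb [142. 134. 116.]
[254. 185.] 666 [0.6335 0.3033] [0.0429 0.1001] -0.602 z 0.0545 rgb [171. 140. 138.]
   white [0.6191 0.3112 0.0547]
[144. 169.] 137 [0.6713 0.5794] [0.0128 0.0887] -1.498 z 0.0554 rgb [149. 140. 121.]
[398. 202.] 158 [ 0.5927 -0.0581] [0.0058 0.1482] -0.001 z 0.0524 rgb [143. 118.  83.]
[505. 207.] 193 [ 0.5868 -0.3231] [0.0165 0.1623] -0.06 z 0.0524 rgb [137. 110.  78.]
[309. 199.] 667 [0.6001 0.1643] [0.0427 0.1   ] 1.48 z 0.0543 rgb [153. 131. 103.]
   white [0.6015 0.1811 0.0543]
[309. 254.] 864 [0.4629 0.1605] [0.0418 0.1268] -1.316 z 0.0546 rgb [101.  83.  62.]
[107. 134.] 74 [0.7595 0.6672] [0.0232 0.0415] -1.526 z 0.0769 rgb [55. 51. 42.]
[199. 135.] 118 [0.753  0.4457] [0.0158 0.0832] -1.494 z 0.077 rgb [46. 47. 43.]
[154. 162.] 314 [0.6851 0.551 ] [0.0168 0.1512] -1.501 z 0.0758 rgb [151. 142. 123.]
[460. 243.] 652 [ 0.4965 -0.2023] [0.0141 0.2723] -1.57 z 0.0784 rgb [154. 113.  73.]
[240. 253.] 294 [0.4632 0.3282] [0.0278 0.0637] 1.471 z 0.0765 rgb [40. 41. 38.]
[158. 174.] 253 [0.6612 0.552 ] [0.0133 0.1507] -1.489 z 0.0337 rgb [145. 136. 117.]
[501. 206.] 144 [ 0.5891 -0.3199] [0.0035 0.165 ] -0.002 z 0.0337 rgb [72. 56. 38.]
[553. 219.] 880 [ 0.562  -0.4523] [0.0581 0.1119] 0.04 z 0.0313 rgb [87. 36. 22.]
[242. 253.] 363 [0.4638 0.3324] [0.0458 0.0957] 1.472 z 0.0326 rgb [99. 99. 92.]
t 6.7 p [0.4376 0.0642 0.1939] psi -0.056 w 0.0683 F [-0.4  2.8  0.3] j6 1.77
delta [0.8807 0.0355 0.5015] yaw 0.053
```

View pics/t1.png

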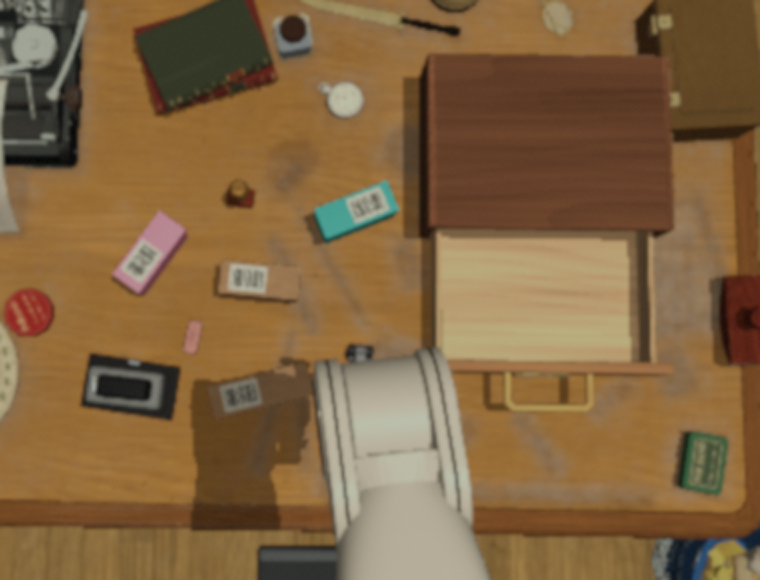

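Call:
jog_arm(
  deltas=[
    {"delta_pos": [0.88, 0.0355, 0.1], "yaw": 0.053, "fingers": 0.8},
    {"delta_pos": [0.88, 0.0355, 0.1], "yaw": 0.053, "fingers": 0.8},
    {"delta_pos": [0.88, 0.0355, 0.1], "yaw": 0.053, "fingers": 0.8},
    {"delta_pos": [0.88, 0.0355, 0.1], "yaw": 0.053, "fingers": 0.8},
    {"delta_pos": [0.88, 0.0355, 0.1], "yaw": 0.053, "fingers": 0.8},
    {"delta_pos": [0.88, 0.0355, 0.1], "yaw": 0.053, "fingers": 0.8},
    {"delta_pos": [0.88, 0.0355, 0.1], "yaw": 0.053, "fingers": 0.8},
    {"delta_pos": [0.88, 0.0355, 0.1], "yaw": 0.053, "fingers": 0.8},
  ],
)

```text
clock: 7.45
eef_pos: [0.4655, 0.3171, 0.1631]
tool_rot: [0.744, 0.668, -0.001, 0.0]
ft_force: [-1.2, -0.2, 0.8]
grip_width: 0.0683
grasp_force: 0.0
```

Run:
```python
from h import *
go(.4633,.3283,.045,-.098)
```

```text
t 7.5 p [0.4655 0.3171 0.1631] psi -0.106 w 0.0683 F [-1.2 -0.2  0.8] j6 2.28
delta [ 0.0367 -0.0112  0.3935] yaw -0.0108
```

Call:
jog_arm(
  deltas=[
    {"delta_pos": [0.037, -0.011, 0.1], "yaw": -0.01, "fingers": 0.8},
    {"delta_pos": [0.037, -0.011, 0.22], "yaw": -0.01, "fingers": 0.8},
    {"delta_pos": [0.037, -0.011, 0.33], "yaw": -0.01, "fingers": 0.8},
    {"delta_pos": [0.037, -0.011, 0.39], "yaw": -0.01, "fingers": 0.8},
    {"delta_pos": [0.037, -0.011, 0.39], "yaw": -0.01, "fingers": 0.8},
    {"delta_pos": [0.037, -0.011, 0.39], "yaw": -0.01, "fingers": 0.2},
    {"delta_pos": [0.037, -0.011, 0.39], "yaw": -0.01, "fingers": 0},
    {"delta_pos": [0.037, -0.011, 0.39], "yaw": -0.01, "fingers": 0},
    {"delta_pos": [0.037, -0.011, 0.39], "yaw": -0.01, "fingers": 0},
    {"delta_pos": [0.037, -0.011, 0.39], "yaw": -0.01, "fingers": 0},
    {"delta_pos": [0.037, -0.011, 0.39], "yaw": -0.01, "fingers": 0},
    {"delta_pos": [0.037, -0.011, 0.39], "yaw": -0.01, "fingers": 0},
  ],
)

```text
clock: 8.65
eef_pos: [0.4645, 0.33, 0.0481]
tool_rot: [0.741, 0.671, 0.001, 0.001]
ft_force: [-1.6, -2.5, 6.5]
grip_width: 0.0268
grasp_force: 62.1
```

Call:
jog_arm(
  deltas=[
    {"delta_pos": [0, 0, -0.05], "yaw": 0, "fingers": 0},
    {"delta_pos": [0, 0, -0.15], "yaw": 0, "fingers": 0},
    {"delta_pos": [0, 0, -0.25], "yaw": 0, "fingers": 0},
    {"delta_pos": [0, 0, -0.3], "yaw": 0, "fingers": 0},
    {"delta_pos": [0, 0, -0.3], "yaw": 0, "fingers": 0},
    {"delta_pos": [0, 0, -0.3], "yaw": 0, "fingers": 0},
  ],
)

```text
clock: 9.25
eef_pos: [0.4633, 0.3296, 0.1359]
tool_rot: [0.741, 0.672, 0.0, 0.0]
ft_force: [-0.3, -1.5, -2.6]
grip_width: 0.0273
grasp_force: 61.0
```

Run:
```python
from h import *
im,W=cam("scene"); save("s1.png",im[140:280,180:380],3.5)
im,W=cam("top"); comps(im,W,.048,.062)
```

```text
[357. 164.] 656 [0.6906 0.0442] [0.0425 0.1007] -1.176 z 0.0543 rgb [108. 152. 137.]
   white [0.6971 0.0273 0.0548]
[157. 168.] 234 [0.6725 0.5492] [0.0134 0.1483] -1.513 z 0.0559 rgb [144. 136. 117.]
[254. 185.] 658 [0.6333 0.3033] [0.0428 0.1   ] -0.607 z 0.0545 rgb [169. 138. 137.]
   white [0.6188 0.3108 0.0547]
[398. 205.] 166 [ 0.5867 -0.0577] [0.0062 0.1609] -0.002 z 0.0526 rgb [144. 118.  83.]
[505. 207.] 190 [ 0.587  -0.3224] [0.0082 0.1624] 0.004 z 0.052 rgb [138. 111.  78.]
[309. 199.] 664 [0.6001 0.1641] [0.0428 0.0997] 1.481 z 0.0545 rgb [151. 130. 101.]
   white [0.602  0.18   0.0549]
[309. 254.] 870 [0.4629 0.1606] [0.0418 0.1272] -1.316 z 0.0547 rgb [150. 126.  96.]
   white [0.4558 0.1864 0.0545]
[397. 281.] 708 [ 0.4014 -0.0556] [0.0428 0.0999] 0.294 z 0.0541 rgb [110. 148. 105.]
   white [ 0.3865 -0.0598  0.0539]
```

View pics/s1.png

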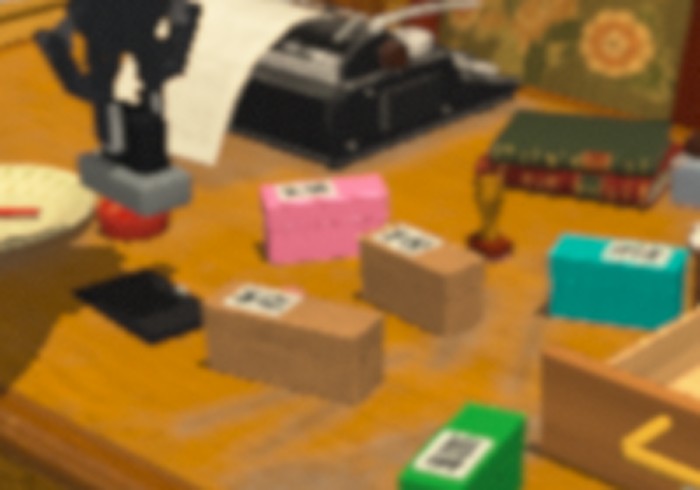

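Run:
```python
from h import *
go(.4629,.1606,.136,.2548)
```

```text
t 9.3 p [0.4625 0.3291 0.1346] psi -0.098 w 0.0273 F [ 0.1  0.3 -2.4] j6 2.29
delta [-0.5587  0.0562 -0.0036] yaw -0.4493
```

Call:
jog_arm(
  deltas=[
    {"delta_pos": [-0.1, 0.01, 0], "yaw": -0.1, "fingers": 0},
    {"delta_pos": [-0.22, 0.02, 0], "yaw": -0.2, "fingers": 0},
    {"delta_pos": [-0.34, 0.034, 0], "yaw": -0.3, "fingers": 0},
    {"delta_pos": [-0.45, 0.045, 0], "yaw": -0.4, "fingers": 0},
    {"delta_pos": [-0.53, 0.053, 0], "yaw": -0.449, "fingers": 0},
    {"delta_pos": [-0.559, 0.056, 0], "yaw": -0.449, "fingers": 0},
    {"delta_pos": [-0.559, 0.056, 0], "yaw": -0.449, "fingers": 0},
    {"delta_pos": [-0.559, 0.056, 0], "yaw": -0.449, "fingers": 0},
    {"delta_pos": [-0.559, 0.056, 0], "yaw": -0.449, "fingers": 0},
    {"delta_pos": [-0.559, 0.056, 0], "yaw": -0.449, "fingers": 0},
  ],
)

```text
clock: 10.35
eef_pos: [0.4638, 0.1622, 0.136]
tool_rot: [0.611, 0.792, 0.0, -0.0]
ft_force: [0.2, -0.4, -2.4]
grip_width: 0.0269
grasp_force: 61.0
```

Call:
jog_arm(
  deltas=[
    {"delta_pos": [0, 0, 0], "yaw": 0, "fingers": 0},
    {"delta_pos": [0, 0, 0], "yaw": 0, "fingers": 0},
    {"delta_pos": [0, 0, 0], "yaw": 0, "fingers": 0},
    {"delta_pos": [0, 0, 0], "yaw": 0, "fingers": 0},
    {"delta_pos": [0, 0, 0], "yaw": 0, "fingers": 0},
    {"delta_pos": [0, 0, 0], "yaw": 0, "fingers": 0},
    {"delta_pos": [0, 0, 0], "yaw": 0, "fingers": 0},
    {"delta_pos": [0, 0, 0], "yaw": 0, "fingers": 0},
    {"delta_pos": [0, 0, 0], "yaw": 0, "fingers": 0},
  ],
)

```text
clock: 11.25
eef_pos: [0.4638, 0.1611, 0.1362]
tool_rot: [0.612, 0.791, -0.0, 0.0]
ft_force: [-0.4, 0.2, -2.0]
grip_width: 0.0266
grasp_force: 61.0
```

Run:
```python
from h import *
im,W=cam("scene"); save("s2.png",im[140:280,180:380],3.5)
im,W=cam("top"); comps(im,W,.048,.062); save("t2.png",im[135:300,205:430],3)
go(.5992,.1542,.135,-.088)
X,Y,Z=W[...,0],W[...,1],W[...,2]
k=(im.max(2)<90)&(abs(Z-.006)<.006)&(X>.40)&(X<.53)&(Y>.25)&(Y<.42); print("dock",rect(W,k))
```

```text
[357. 164.] 652 [0.6908 0.0441] [0.0427 0.1003] -1.174 z 0.0544 rgb [109. 153. 138.]
   white [0.6969 0.0265 0.0545]
[155. 168.] 233 [0.6729 0.5513] [0.0132 0.1517] -1.494 z 0.0555 rgb [145. 137. 118.]
[254. 185.] 663 [0.6331 0.3032] [0.0433 0.0999] -0.62 z 0.0544 rgb [170. 139. 137.]
   white [0.6184 0.311  0.0545]
[398. 193.] 102 [ 0.618 -0.058] [0.0058 0.0985] -0.002 z 0.0524 rgb [139. 113.  79.]
[505. 207.] 189 [ 0.5872 -0.3221] [0.0083 0.1629] 0.007 z 0.0525 rgb [138. 112.  78.]
[309. 199.] 667 [0.5999 0.1641] [0.0423 0.0997] 1.489 z 0.0546 rgb [152. 130. 102.]
   white [0.6019 0.18   0.0553]
[397. 281.] 711 [ 0.4013 -0.0557] [0.0422 0.0999] 0.286 z 0.0542 rgb [111. 149. 106.]
   white [ 0.3858 -0.0601  0.0543]
t 11.3 p [0.4638 0.1611 0.1362] psi 0.254 w 0.0271 F [ 0.2 -0.1 -2.6] j6 1.65
delta [-0.1358  0.4311  0.0041] yaw 0.4359
dock (array([0.4633, 0.3272]), array([0.0742, 0.1197]), 1.44)
```

View pics/s2.png

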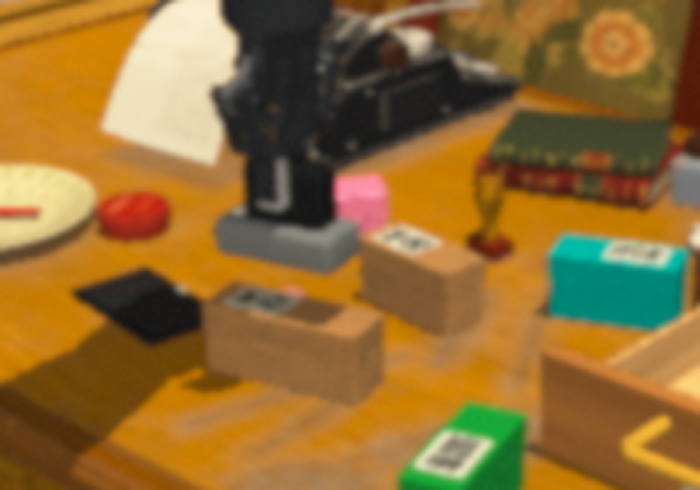

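Call:
jog_arm(
  deltas=[
    {"delta_pos": [-0.03, 0.1, 0], "yaw": 0.1, "fingers": 0},
    {"delta_pos": [-0.07, 0.22, 0], "yaw": 0.2, "fingers": 0},
    {"delta_pos": [-0.1, 0.33, 0], "yaw": 0.3, "fingers": 0},
    {"delta_pos": [-0.125, 0.4, 0.003], "yaw": 0.4, "fingers": 0},
    {"delta_pos": [-0.136, 0.431, 0.003], "yaw": 0.436, "fingers": 0},
    {"delta_pos": [-0.136, 0.431, 0.003], "yaw": 0.436, "fingers": 0},
    {"delta_pos": [-0.136, 0.431, 0.003], "yaw": 0.436, "fingers": 0},
    {"delta_pos": [-0.136, 0.431, 0.003], "yaw": 0.436, "fingers": 0},
    {"delta_pos": [-0.136, 0.431, 0.003], "yaw": 0.436, "fingers": 0},
    {"delta_pos": [-0.136, 0.431, 0.003], "yaw": 0.436, "fingers": 0},
  ],
)

```text
clock: 12.35
eef_pos: [0.5987, 0.1544, 0.1356]
tool_rot: [0.737, 0.676, 0.0, 0.0]
ft_force: [-0.2, -0.8, -1.2]
grip_width: 0.0269
grasp_force: 61.1
```

Call:
jog_arm(
  deltas=[
    {"delta_pos": [0, 0, 0], "yaw": 0, "fingers": 0},
    {"delta_pos": [0, 0, 0], "yaw": 0, "fingers": 0},
    {"delta_pos": [0, 0, 0], "yaw": 0, "fingers": 0},
    {"delta_pos": [0, 0, 0], "yaw": 0, "fingers": 0},
    {"delta_pos": [0, 0, 0], "yaw": 0, "fingers": 0},
    {"delta_pos": [0, 0, 0], "yaw": 0, "fingers": 0},
    {"delta_pos": [0, 0, 0], "yaw": 0, "fingers": 0},
    {"delta_pos": [0, 0, 0], "yaw": 0, "fingers": 0},
    {"delta_pos": [0, 0, 0], "yaw": 0, "fingers": 0},
    {"delta_pos": [0, 0, 0], "yaw": 0, "fingers": 0},
  ],
)

```text
clock: 13.35
eef_pos: [0.5992, 0.1542, 0.1353]
tool_rot: [0.738, 0.675, -0.0, -0.0]
ft_force: [0.5, -0.3, -2.0]
grip_width: 0.0269
grasp_force: 61.1
```

Run:
```python
from h import *
im,W=cam("scene"); save("s3.png",im[140:280,180:380],3.5)
im,W=cam("top"); comps(im,W,.048,.062)
go(.4633,.3255,.054,-.098)
```

```text
[536. 124.] 63 [ 0.798  -0.4038] [0.0032 0.1078] -1.498 z 0.0555 rgb [51. 34. 17.]
[358. 164.] 647 [0.6907 0.0439] [0.0425 0.1   ] -1.171 z 0.0544 rgb [109. 152. 137.]
   white [0.6979 0.0275 0.0545]
[155. 168.] 240 [0.6727 0.5507] [0.0112 0.1493] -1.495 z 0.0549 rgb [143. 134. 116.]
[254. 185.] 662 [0.6333 0.3034] [0.0431 0.0998] -0.605 z 0.0545 rgb [151. 119. 119.]
   white [0.6279 0.3204 0.0549]
[504. 185.] 76 [ 0.6378 -0.3266] [0.0177 0.0612] -0.004 z 0.0529 rgb [121.  97.  68.]
[398. 209.] 142 [ 0.5778 -0.058 ] [0.0058 0.1424] 0.003 z 0.0522 rgb [144. 119.  84.]
[505. 220.] 117 [ 0.555  -0.3222] [0.0096 0.0987] -0.004 z 0.0524 rgb [140. 113.  79.]
[287. 259.] 104 [0.4488 0.2149] [0.0157 0.0418] 0.175 z 0.0541 rgb [93. 70. 47.]
[397. 281.] 711 [ 0.4013 -0.0559] [0.0427 0.1001] 0.288 z 0.0543 rgb [109. 146. 104.]
   white [ 0.3858 -0.0593  0.0546]
t 13.4 p [0.5992 0.1542 0.1353] psi -0.088 w 0.0272 F [-0.9  0.  -2.2] j6 1.91
delta [ 0.529  -0.5013  0.271 ] yaw 0.0127
```

View pics/s3.png

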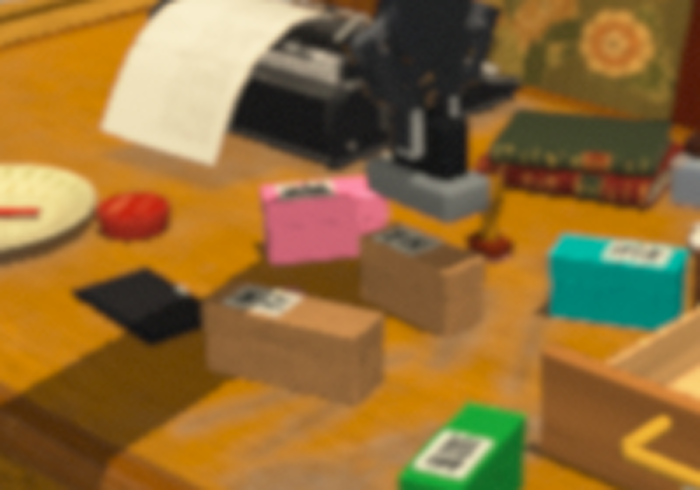

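Call:
jog_arm(
  deltas=[
    {"delta_pos": [0.09, -0.085, 0], "yaw": 0.01, "fingers": 0},
    {"delta_pos": [0.19, -0.18, 0], "yaw": 0.01, "fingers": 0},
    {"delta_pos": [0.29, -0.275, 0], "yaw": 0.01, "fingers": 0},
    {"delta_pos": [0.39, -0.37, 0], "yaw": 0.01, "fingers": 0},
    {"delta_pos": [0.48, -0.455, 0], "yaw": 0.01, "fingers": 0},
    {"delta_pos": [0.53, -0.501, 0], "yaw": 0.01, "fingers": 0},
    {"delta_pos": [0.53, -0.501, 0], "yaw": 0.01, "fingers": 0},
    {"delta_pos": [0.53, -0.501, 0], "yaw": 0.01, "fingers": 0},
    {"delta_pos": [0.53, -0.501, 0], "yaw": 0.01, "fingers": 0},
  ],
)

```text
clock: 14.35
eef_pos: [0.464, 0.3251, 0.1354]
tool_rot: [0.741, 0.672, 0.0, 0.0]
ft_force: [0.2, -0.7, -1.3]
grip_width: 0.0273
grasp_force: 60.8
```

Run:
```python
from h import *
go(.4633,.327,.0485,-.098)
```

```text
t 14.3 p [0.464  0.3251 0.1354] psi -0.097 w 0.0273 F [ 0.2 -0.7 -1.3] j6 2.28
delta [ 0.006  -0.0031  0.2895] yaw 0.0014
```

Call:
jog_arm(
  deltas=[
    {"delta_pos": [0.006, -0.003, 0.1], "yaw": 0, "fingers": 0},
    {"delta_pos": [0.006, -0.003, 0.18], "yaw": 0, "fingers": 0},
    {"delta_pos": [0.006, -0.003, 0.24], "yaw": 0, "fingers": 0},
    {"delta_pos": [0.006, -0.003, 0.27], "yaw": 0, "fingers": 0},
    {"delta_pos": [0.006, -0.003, 0.282], "yaw": 0, "fingers": 0},
    {"delta_pos": [0.006, -0.003, 0.29], "yaw": 0, "fingers": 0},
    {"delta_pos": [0.006, -0.003, 0.29], "yaw": 0, "fingers": 0},
    {"delta_pos": [0.006, -0.003, 0.29], "yaw": 0, "fingers": 0},
  ],
)

```text
clock: 15.15
eef_pos: [0.4634, 0.328, 0.0493]
tool_rot: [0.74, 0.672, 0.001, 0.0]
ft_force: [0.1, 0.6, -2.0]
grip_width: 0.0271
grasp_force: 61.1
```

Call:
jog_arm(
  deltas=[
    {"delta_pos": [0, 0, 0], "yaw": 0, "fingers": 0.5},
    {"delta_pos": [0, 0, 0], "yaw": 0, "fingers": 0.8},
    {"delta_pos": [0, 0, 0], "yaw": 0, "fingers": 0.8},
    {"delta_pos": [0, 0, 0], "yaw": 0, "fingers": 0.8},
    {"delta_pos": [0, 0, -0.06], "yaw": 0, "fingers": 0.8},
    {"delta_pos": [0, 0, -0.15], "yaw": 0, "fingers": 0.8},
    {"delta_pos": [0, 0, -0.3], "yaw": 0, "fingers": 0.8},
    {"delta_pos": [0, 0, -0.4], "yaw": 0, "fingers": 1},
    {"delta_pos": [-0.4, 0, -0.4], "yaw": -0.4, "fingers": 1},
    {"delta_pos": [-0.4, 0, -0.4], "yaw": -0.4, "fingers": 1},
    {"delta_pos": [-0.4, 0, -0.4], "yaw": -0.4, "fingers": 1},
    {"delta_pos": [-0.4, 0, -0.4], "yaw": -0.4, "fingers": 1},
  ],
)

```text
clock: 16.35
eef_pos: [0.4506, 0.2055, 0.1687]
tool_rot: [0.627, 0.779, -0.0, 0.0]
ft_force: [0.2, -0.1, 0.0]
grip_width: 0.0853
grasp_force: 0.0
```

Run:
```python
from h import *
im,W=cam("top"); comps(im,W,.048,.062)
for lo,hi in((.068,.084),(.026,.042)): comps(im,W,lo,hi)
save("t3.png",im[135:300,205:430],3)
go(.4629,.1606,.13,.2548)
```

```text
[357. 164.] 653 [0.6908 0.0439] [0.0422 0.1   ] -1.168 z 0.0542 rgb [107. 151. 136.]
   white [0.6977 0.0269 0.0551]
[155. 168.] 235 [0.6724 0.55  ] [0.0139 0.1469] -1.48 z 0.0549 rgb [143. 135. 117.]
[254. 185.] 664 [0.6332 0.3033] [0.0432 0.0996] -0.599 z 0.0545 rgb [168. 137. 135.]
   white [0.6197 0.3109 0.055 ]
[398. 206.] 176 [ 0.5866 -0.0579] [0.0059 0.1609] -0.001 z 0.0525 rgb [140. 115.  81.]
[505. 206.] 194 [ 0.5873 -0.3226] [0.0118 0.1631] -0.024 z 0.0522 rgb [136. 109.  77.]
[309. 199.] 660 [0.6002 0.164 ] [0.0421 0.0996] 1.49 z 0.0544 rgb [150. 129. 101.]
   white [0.6005 0.1814 0.0536]
[318. 252.] 574 [0.4679 0.1403] [0.0418 0.0852] -1.31 z 0.0543 rgb [147. 119.  88.]
[397. 281.] 706 [ 0.4014 -0.0558] [0.0429 0.0997] 0.284 z 0.0543 rgb [110. 147. 105.]
   white [ 0.3867 -0.0594  0.0542]
[107. 134.] 71 [0.7591 0.6674] [0.0228 0.0431] -1.488 z 0.0773 rgb [55. 50. 41.]
[199. 135.] 115 [0.7526 0.4459] [0.0142 0.0836] -1.465 z 0.0772 rgb [46. 47. 43.]
[153. 162.] 322 [0.6853 0.5498] [0.015  0.1498] -1.495 z 0.0759 rgb [148. 139. 121.]
[455. 243.] 723 [ 0.4965 -0.1904] [0.0144 0.2959] -1.571 z 0.0786 rgb [150. 110.  70.]
[390. 128.] 70 [ 0.7889 -0.0406] [0.0014 0.1819] 0.0 z 0.033 rgb [46. 31. 18.]
[158. 174.] 259 [0.6611 0.5511] [0.0118 0.1503] -1.496 z 0.0338 rgb [142. 133. 115.]
[501. 209.] 151 [ 0.5887 -0.3197] [0.0047 0.1643] 0.017 z 0.0344 rgb [71. 55. 37.]
[553. 219.] 876 [ 0.5619 -0.4521] [0.0585 0.1114] 0.02 z 0.0313 rgb [85. 35. 22.]
t 16.4 p [0.4513 0.2072 0.1688] psi 0.215 w 0.0852 F [0.3 0.6 0.6] j6 1.79
delta [-0.1601  0.0045  0.1292] yaw -0.0501
```

View pics/t3.png

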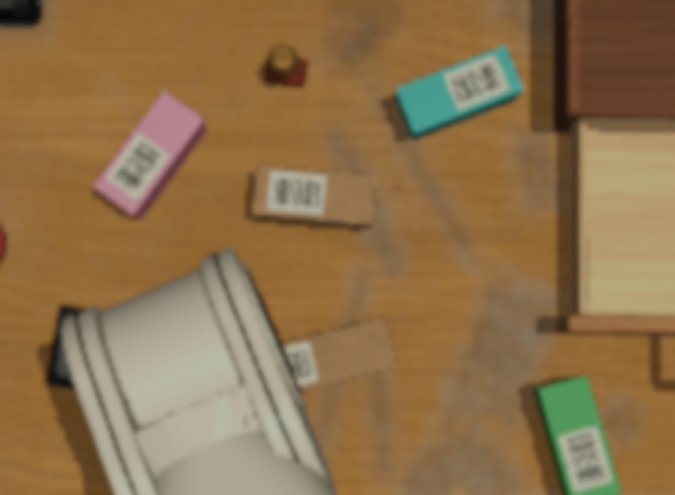

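Call:
jog_arm(
  deltas=[
    {"delta_pos": [-0.16, 0.0045, 0.1], "yaw": -0.05, "fingers": 1},
    {"delta_pos": [-0.16, 0.0045, 0.1], "yaw": -0.05, "fingers": 1},
    {"delta_pos": [-0.16, 0.0045, 0.1], "yaw": -0.05, "fingers": 1},
    {"delta_pos": [-0.16, 0.0045, 0.1], "yaw": -0.05, "fingers": 1},
  ],
)

```text
clock: 16.8
eef_pos: [0.4634, 0.1629, 0.1386]
tool_rot: [0.61, 0.792, 0.001, -0.0]
ft_force: [0.5, -0.1, 1.0]
grip_width: 0.0855
grasp_force: 0.0
```

Run:
```python
from h import *
go(.4629,.1606,.022,.2548)
```

```text
t 16.8 p [0.4634 0.1629 0.1386] psi 0.258 w 0.0855 F [ 0.5 -0.1  1. ] j6 1.65
delta [-0.0072 -0.0039  0.3887] yaw 0.0041
```

Call:
jog_arm(
  deltas=[
    {"delta_pos": [-0.007, -0.002, 0.1], "yaw": 0, "fingers": 1},
    {"delta_pos": [-0.007, -0.002, 0.2], "yaw": 0, "fingers": 1},
    {"delta_pos": [-0.007, -0.002, 0.3], "yaw": 0, "fingers": 1},
    {"delta_pos": [-0.007, -0.002, 0.36], "yaw": 0, "fingers": 1},
    {"delta_pos": [-0.007, -0.002, 0.388], "yaw": 0, "fingers": 1},
    {"delta_pos": [-0.007, -0.002, 0.388], "yaw": 0, "fingers": 0.6},
    {"delta_pos": [-0.007, -0.002, 0.388], "yaw": 0, "fingers": 0.3},
    {"delta_pos": [-0.007, -0.002, 0.388], "yaw": 0, "fingers": 0.3},
    {"delta_pos": [-0.007, -0.002, 0.388], "yaw": 0, "fingers": 0.3},
    {"delta_pos": [-0.007, -0.002, 0.388], "yaw": 0, "fingers": 0.3},
  ],
)

```text
clock: 17.8
eef_pos: [0.4643, 0.1601, 0.0234]
tool_rot: [0.61, 0.792, 0.002, 0.001]
ft_force: [0.4, 0.6, 6.4]
grip_width: 0.0411
grasp_force: 62.4
```

Call:
jog_arm(
  deltas=[
    {"delta_pos": [0, 0, -0.05], "yaw": 0, "fingers": 0.3},
    {"delta_pos": [0, 0, -0.15], "yaw": 0, "fingers": 0.3},
    {"delta_pos": [0, 0, -0.25], "yaw": 0, "fingers": 0.3},
    {"delta_pos": [0, 0, -0.38], "yaw": 0, "fingers": 0.3},
    {"delta_pos": [0, 0, -0.4], "yaw": 0, "fingers": 0.3},
    {"delta_pos": [0, 0, -0.4], "yaw": 0, "fingers": 0.3},
  ],
)

```text
clock: 18.4
eef_pos: [0.464, 0.1597, 0.1435]
tool_rot: [0.611, 0.792, 0.002, 0.001]
ft_force: [-0.5, 1.5, -1.8]
grip_width: 0.0411
grasp_force: 61.6
```

Run:
```python
from h import *
go(.583,-.13,.14,1.5708)
```

```text
t 18.4 p [0.464  0.1597 0.1435] psi 0.257 w 0.0411 F [-0.5  1.5 -1.8] j6 1.65
delta [-1.0349  0.1378  0.0118] yaw -1.6724
```

Call:
jog_arm(
  deltas=[
    {"delta_pos": [-0.1, 0.01, 0], "yaw": -0.15, "fingers": 0.3},
    {"delta_pos": [-0.2, 0.03, 0], "yaw": -0.3, "fingers": 0.3},
    {"delta_pos": [-0.3, 0.04, 0], "yaw": -0.45, "fingers": 0.3},
    {"delta_pos": [-0.4, 0.05, 0], "yaw": -0.6, "fingers": 0.3},
    {"delta_pos": [-0.5, 0.07, 0], "yaw": -0.75, "fingers": 0.3},
    {"delta_pos": [-0.6, 0.08, 0], "yaw": -0.9, "fingers": 0.3},
    {"delta_pos": [-0.6, 0.08, 0], "yaw": -0.95, "fingers": 0.3},
    {"delta_pos": [-0.6, 0.08, 0], "yaw": -0.95, "fingers": 0.3},
    {"delta_pos": [-0.6, 0.08, 0], "yaw": -0.95, "fingers": 0.3},
  ],
)

```text
clock: 19.3
eef_pos: [0.5307, -0.0084, 0.1402]
tool_rot: [0.28, 0.96, -0.0, -0.002]
ft_force: [-0.1, 0.1, -1.7]
grip_width: 0.041
grasp_force: 61.5
```

Run:
```python
from h import *
go(.5835,-.1305,.14,1.5708)
```

```text
t 19.3 p [ 0.5307 -0.0084  0.1402] psi 1.003 w 0.041 F [-0.1  0.1 -1.7] j6 0.55
delta [-3.674e-01 -2.483e-01  2.000e-04] yaw -0.7233
```

Call:
jog_arm(
  deltas=[
    {"delta_pos": [-0.09, -0.06, 0], "yaw": -0.15, "fingers": 0.3},
    {"delta_pos": [-0.18, -0.12, 0], "yaw": -0.3, "fingers": 0.3},
    {"delta_pos": [-0.27, -0.18, 0], "yaw": -0.45, "fingers": 0.3},
    {"delta_pos": [-0.33, -0.225, 0], "yaw": -0.6, "fingers": 0.3},
    {"delta_pos": [-0.367, -0.248, 0], "yaw": -0.72, "fingers": 0.3},
    {"delta_pos": [-0.367, -0.248, 0], "yaw": -0.723, "fingers": 0.3},
    {"delta_pos": [-0.367, -0.248, 0], "yaw": -0.723, "fingers": 0.3},
    {"delta_pos": [-0.367, -0.248, 0], "yaw": -0.723, "fingers": 0.3},
    {"delta_pos": [-0.367, -0.248, 0], "yaw": -0.723, "fingers": 0.3},
  ],
)

```text
clock: 20.2
eef_pos: [0.5845, -0.1292, 0.1419]
tool_rot: [-0.001, 1.0, 0.0, -0.0]
ft_force: [-0.2, -0.2, -1.1]
grip_width: 0.0412
grasp_force: 61.5
```

Run:
```python
from h import *
go(.5835,-.1305,.0345,1.5708)
im,W=cam("top"); comps(im,W,.048,.062);X,Y,Z=W[...,0],W[...,1],W[...,2]
for lo,hi in((.068,.084),(.026,.042)): comps(im,W,lo,hi)
```

```text
t 20.2 p [ 0.5845 -0.1292  0.1419] psi 1.572 w 0.0412 F [-0.2 -0.2 -1.1] j6 -0.22
delta [ 0.0033 -0.0044  0.358 ] yaw 0.0017
[357. 164.] 653 [0.691 0.044] [0.0426 0.1011] -1.176 z 0.0543 rgb [110. 155. 139.]
   white [0.696  0.0276 0.0547]
[151. 168.] 198 [0.6716 0.5647] [0.0123 0.1201] -1.505 z 0.0553 rgb [148. 139. 120.]
[254. 185.] 661 [0.6335 0.3037] [0.0434 0.0996] -0.602 z 0.0545 rgb [172. 141. 139.]
   white [0.6185 0.3111 0.0547]
[398. 206.] 167 [ 0.5868 -0.0581] [0.0058 0.1607] -0.001 z 0.0528 rgb [119.  95.  66.]
[309. 199.] 669 [0.6001 0.1641] [0.0428 0.0997] 1.482 z 0.0544 rgb [154. 132. 103.]
   white [0.6003 0.1799 0.0553]
[397. 281.] 708 [ 0.4015 -0.0557] [0.0423 0.0995] 0.286 z 0.0542 rgb [112. 150. 107.]
   white [ 0.3831 -0.0609  0.0546]
[107. 134.] 74 [0.7591 0.6669] [0.023  0.0425] -1.514 z 0.0769 rgb [55. 51. 42.]
[199. 135.] 119 [0.7546 0.4465] [0.0149 0.0828] -1.538 z 0.0775 rgb [48. 49. 44.]
[153. 162.] 315 [0.6844 0.5507] [0.0152 0.15  ] -1.515 z 0.0763 rgb [152. 143. 124.]
[420. 242.] 314 [ 0.4962 -0.1082] [0.0139 0.1314] 1.559 z 0.0783 rgb [151. 111.  72.]
[241. 252.] 297 [0.4645 0.3261] [0.0278 0.0634] 1.477 z 0.0767 rgb [41. 41. 39.]
[390. 132.] 76 [ 0.7811 -0.0405] [0.0015 0.1952] 0.0 z 0.0324 rgb [47. 32. 19.]
[159. 174.] 260 [0.6616 0.5511] [0.0133 0.1501] -1.487 z 0.0339 rgb [146. 136. 118.]
[553. 219.] 875 [ 0.5619 -0.4524] [0.0588 0.1115] 0.018 z 0.0315 rgb [87. 37. 23.]
[243. 252.] 363 [0.4649 0.3304] [0.0456 0.0954] 1.478 z 0.0325 rgb [98. 98. 92.]
```

Call:
jog_arm(
  deltas=[
    {"delta_pos": [0.003, -0.004, 0.1], "yaw": 0, "fingers": 0.3},
    {"delta_pos": [0.003, -0.004, 0.2], "yaw": 0, "fingers": 0.3},
    {"delta_pos": [0.003, -0.004, 0.29], "yaw": 0, "fingers": 0.3},
    {"delta_pos": [0.003, -0.004, 0.34], "yaw": 0, "fingers": 0.3},
    {"delta_pos": [0.003, -0.004, 0.358], "yaw": 0, "fingers": 0.3},
    {"delta_pos": [0.003, -0.004, 0.36], "yaw": 0, "fingers": 0.3},
    {"delta_pos": [0.003, -0.004, 0.36], "yaw": 0, "fingers": 0.3},
  ],
)

```text
clock: 20.95
eef_pos: [0.5845, -0.1314, 0.0346]
tool_rot: [-0.0, 1.0, -0.0, 0.001]
ft_force: [0.4, 0.0, -1.2]
grip_width: 0.0412
grasp_force: 61.5
```

Call:
jog_arm(
  deltas=[
    {"delta_pos": [0, 0, 0], "yaw": 0, "fingers": 0.75},
    {"delta_pos": [0, 0, 0], "yaw": 0, "fingers": 0.75},
    {"delta_pos": [0, 0, 0], "yaw": 0, "fingers": 0.75},
    {"delta_pos": [0, 0, -0.06], "yaw": 0, "fingers": 0.75},
    {"delta_pos": [0, 0, -0.2], "yaw": 0, "fingers": 0.75},
    {"delta_pos": [0, 0, -0.35], "yaw": 0, "fingers": 0.75},
    {"delta_pos": [0, 0, -0.4], "yaw": 0, "fingers": 1},
    {"delta_pos": [0.3, 0.65, -0.4], "yaw": 0.5, "fingers": 1},
    {"delta_pos": [0.3, 0.65, -0.4], "yaw": 0.9, "fingers": 1},
    {"delta_pos": [0.3, 0.65, -0.4], "yaw": 0.9, "fingers": 1},
    {"delta_pos": [0.3, 0.65, -0.4], "yaw": 0.9, "fingers": 1},
    {"delta_pos": [0.3, 0.65, -0.4], "yaw": 0.9, "fingers": 1},
  ],
)

```text
clock: 22.15
eef_pos: [0.492, 0.066, 0.1543]
tool_rot: [0.347, 0.938, 0.0, -0.0]
ft_force: [0.4, -0.9, -0.1]
grip_width: 0.0855
grasp_force: 0.0
```

Run:
```python
from h import *
im,W=cam("top"); comps(im,W,.048,.07)
go(.6001,.1641,.12,1.485-np.pi/2)
```

```text
[204. 134.] 115 [0.7606 0.4338] [0.0489 0.1099] -0.959 z 0.0579 rgb [25. 25. 23.]
[536. 124.] 79 [ 0.7984 -0.4033] [0.003  0.1097] -1.499 z 0.058 rgb [56. 38. 19.]
[299. 154.] 70 [0.7126 0.1923] [0.0229 0.0235] -0.802 z 0.0636 rgb [113.  79.  39.]
[357. 164.] 657 [0.6907 0.044 ] [0.0424 0.1005] -1.17 z 0.0546 rgb [110. 154. 139.]
   white [0.6967 0.027  0.0546]
[155. 167.] 374 [0.6738 0.5503] [0.0179 0.15  ] -1.494 z 0.059 rgb [147. 138. 119.]
[254. 185.] 655 [0.6332 0.3033] [0.043  0.0997] -0.598 z 0.0547 rgb [171. 140. 138.]
   white [0.6189 0.3111 0.0553]
[398. 201.] 150 [ 0.5904 -0.0579] [0.006  0.1533] -0.004 z 0.0522 rgb [147. 122.  88.]
[505. 205.] 195 [ 0.5884 -0.3249] [0.0167 0.1605] -0.031 z 0.0527 rgb [135. 109.  76.]
[427. 206.] 915 [ 0.5873 -0.1293] [0.0436 0.1271] -0.001 z 0.064 rgb [146. 123.  94.]
   white [ 0.5606 -0.1313  0.0646]
[309. 199.] 665 [0.5999 0.1641] [0.0424 0.0997] 1.488 z 0.0544 rgb [153. 131. 103.]
   white [0.6021 0.1814 0.0547]
[559. 218.] 118 [ 0.5614 -0.451 ] [0.0249 0.0285] 1.535 z 0.0635 rgb [78. 31. 19.]
[453. 258.] 295 [ 0.4669 -0.1908] [0.046  0.1111] 1.561 z 0.0652 rgb [158. 127.  71.]
t 22.2 p [0.491  0.0678 0.1543] psi 0.86 w 0.0857 F [-1.6  1.2 -0.5] j6 0.85
delta [-0.0664  0.4803  0.1147] yaw 1.2042
```

Call:
jog_arm(
  deltas=[
    {"delta_pos": [-0.066, 0.48, 0.05], "yaw": 1, "fingers": 1},
    {"delta_pos": [-0.066, 0.48, 0.05], "yaw": 1, "fingers": 1},
    {"delta_pos": [-0.066, 0.48, 0.05], "yaw": 1, "fingers": 1},
    {"delta_pos": [-0.066, 0.48, 0.05], "yaw": 1, "fingers": 1},
    {"delta_pos": [-0.066, 0.48, 0.05], "yaw": 1, "fingers": 1},
    {"delta_pos": [-0.066, 0.48, 0.05], "yaw": 1, "fingers": 1},
    {"delta_pos": [-0.066, 0.48, 0.05], "yaw": 1, "fingers": 1},
    {"delta_pos": [-0.066, 0.48, 0.05], "yaw": 1, "fingers": 1},
  ],
)

```text
clock: 23.0
eef_pos: [0.6024, 0.1599, 0.139]
tool_rot: [0.678, 0.735, 0.0, 0.0]
ft_force: [0.1, -0.1, 0.1]
grip_width: 0.0856
grasp_force: 0.0
```

Run:
```python
from h import *
go(.6001,.1641,.022,1.485-np.pi/2)
```

```text
t 23.0 p [0.6024 0.1599 0.139 ] psi 0.08 w 0.0856 F [ 0.1 -0.1  0.1] j6 1.75
delta [ 0.0147 -0.0067  0.39  ] yaw 0.2113
```

Call:
jog_arm(
  deltas=[
    {"delta_pos": [0.0147, -0.0067, 0.05], "yaw": 0.15, "fingers": 1},
    {"delta_pos": [0.0147, -0.0067, 0.1], "yaw": 0.211, "fingers": 1},
    {"delta_pos": [0.0147, -0.0067, 0.2], "yaw": 0.211, "fingers": 1},
    {"delta_pos": [0.0147, -0.0067, 0.3], "yaw": 0.211, "fingers": 1},
    {"delta_pos": [0.0147, -0.0067, 0.36], "yaw": 0.211, "fingers": 1},
    {"delta_pos": [0.0147, -0.0067, 0.39], "yaw": 0.211, "fingers": 1},
    {"delta_pos": [0.0147, -0.0067, 0.39], "yaw": 0.211, "fingers": 0.6},
    {"delta_pos": [0.0147, -0.0067, 0.39], "yaw": 0.211, "fingers": 0.3},
    {"delta_pos": [0.0147, -0.0067, 0.39], "yaw": 0.211, "fingers": 0.3},
    {"delta_pos": [0.0147, -0.0067, 0.39], "yaw": 0.211, "fingers": 0.3},
    {"delta_pos": [0.0147, -0.0067, 0.39], "yaw": 0.211, "fingers": 0.3},
  ],
)

```text
clock: 24.1
eef_pos: [0.6014, 0.1647, 0.0238]
tool_rot: [0.737, 0.676, 0.002, 0.001]
ft_force: [-0.8, 0.4, 5.7]
grip_width: 0.0412
grasp_force: 62.9
```

Call:
jog_arm(
  deltas=[
    {"delta_pos": [0, 0, -0.05], "yaw": 0, "fingers": 0.3},
    {"delta_pos": [0, 0, -0.15], "yaw": 0, "fingers": 0.3},
    {"delta_pos": [0, 0, -0.25], "yaw": 0, "fingers": 0.3},
    {"delta_pos": [0, 0, -0.38], "yaw": 0, "fingers": 0.3},
    {"delta_pos": [0, 0, -0.4], "yaw": 0, "fingers": 0.3},
    {"delta_pos": [0, -0.1, -0.4], "yaw": -0.15, "fingers": 0.3},
    {"delta_pos": [-0.1, -0.2, -0.4], "yaw": -0.3, "fingers": 0.3},
    {"delta_pos": [-0.2, -0.2, -0.4], "yaw": -0.45, "fingers": 0.3},
    {"delta_pos": [-0.3, -0.2, -0.4], "yaw": -0.6, "fingers": 0.3},
    {"delta_pos": [-0.4, -0.2, -0.4], "yaw": -0.75, "fingers": 0.3},
    {"delta_pos": [-0.5, -0.2, -0.4], "yaw": -0.9, "fingers": 0.3},
    {"delta_pos": [-0.6, -0.2, -0.4], "yaw": -1, "fingers": 0.3},
  ],
)

```text
clock: 25.3
eef_pos: [0.5238, -0.0109, 0.1411]
tool_rot: [0.42, 0.907, -0.0, -0.001]
ft_force: [0.4, -0.1, -1.0]
grip_width: 0.0415
grasp_force: 62.2
```

Run:
```python
from h import *
go(.583,-.2505,.14,1.5708)
```

```text
t 25.3 p [ 0.5238 -0.0109  0.1411] psi 0.703 w 0.0415 F [ 0.4 -0.1 -1. ] j6 0.85
delta [-0.7368 -0.3657  0.0034] yaw -1.1049
```

Call:
jog_arm(
  deltas=[
    {"delta_pos": [-0.1, -0.05, 0], "yaw": -0.15, "fingers": 0.3},
    {"delta_pos": [-0.2, -0.1, 0], "yaw": -0.3, "fingers": 0.3},
    {"delta_pos": [-0.3, -0.15, 0], "yaw": -0.45, "fingers": 0.3},
    {"delta_pos": [-0.4, -0.2, 0], "yaw": -0.6, "fingers": 0.3},
    {"delta_pos": [-0.5, -0.25, 0], "yaw": -0.75, "fingers": 0.3},
    {"delta_pos": [-0.6, -0.3, 0], "yaw": -0.9, "fingers": 0.3},
    {"delta_pos": [-0.7, -0.35, 0], "yaw": -1, "fingers": 0.3},
    {"delta_pos": [-0.737, -0.366, 0], "yaw": -1, "fingers": 0.3},
    {"delta_pos": [-0.737, -0.366, 0], "yaw": -1, "fingers": 0.3},
    {"delta_pos": [-0.737, -0.366, 0], "yaw": -1, "fingers": 0.3},
  ],
)

```text
clock: 26.3
eef_pos: [0.5822, -0.2488, 0.141]
tool_rot: [0.043, 0.999, 0.001, -0.001]
ft_force: [-0.6, 0.7, -1.0]
grip_width: 0.0414
grasp_force: 62.2
```

Run:
```python
from h import *
go(.583,-.2505,.035,1.5708)
```

```text
t 26.3 p [ 0.5822 -0.2488  0.141 ] psi 1.484 w 0.0414 F [-0.6  0.7 -1. ] j6 -0.32
delta [-0.0039 -0.0059  0.3534] yaw -0.1107
```

Call:
jog_arm(
  deltas=[
    {"delta_pos": [-0.004, -0.006, 0.05], "yaw": -0.11, "fingers": 0.3},
    {"delta_pos": [-0.004, -0.006, 0.12], "yaw": -0.11, "fingers": 0.3},
    {"delta_pos": [-0.004, -0.006, 0.22], "yaw": -0.11, "fingers": 0.3},
    {"delta_pos": [-0.004, -0.006, 0.3], "yaw": -0.11, "fingers": 0.3},
    {"delta_pos": [-0.004, -0.006, 0.34], "yaw": -0.11, "fingers": 0.3},
    {"delta_pos": [-0.004, -0.006, 0.354], "yaw": -0.11, "fingers": 0.3},
    {"delta_pos": [-0.004, -0.006, 0.354], "yaw": -0.11, "fingers": 0.3},
    {"delta_pos": [-0.004, -0.006, 0.354], "yaw": -0.11, "fingers": 0.3},
  ],
)

```text
clock: 27.1
eef_pos: [0.585, -0.2517, 0.0372]
tool_rot: [-0.0, 1.0, -0.0, 0.001]
ft_force: [0.5, -0.3, -1.3]
grip_width: 0.0414
grasp_force: 62.2
```

Call:
jog_arm(
  deltas=[
    {"delta_pos": [0, 0, 0], "yaw": 0, "fingers": 0.75},
    {"delta_pos": [0, 0, 0], "yaw": 0, "fingers": 0.75},
    {"delta_pos": [0, 0, 0], "yaw": 0, "fingers": 0.75},
    {"delta_pos": [0, 0, -0.06], "yaw": 0, "fingers": 0.75},
    {"delta_pos": [0, 0, -0.2], "yaw": 0, "fingers": 0.75},
    {"delta_pos": [0, 0, -0.35], "yaw": 0, "fingers": 0.75},
    {"delta_pos": [0, 0, -0.4], "yaw": 0, "fingers": 0.5},
    {"delta_pos": [0.6, 0.2, -0.4], "yaw": 0.5, "fingers": 0},
    {"delta_pos": [0.6, 0.2, -0.4], "yaw": 1, "fingers": 0},
    {"delta_pos": [0.6, 0.2, -0.4], "yaw": 1, "fingers": 0},
    {"delta_pos": [0.6, 0.2, -0.4], "yaw": 1, "fingers": 0},
    {"delta_pos": [0.6, 0.2, -0.4], "yaw": 1, "fingers": 0},
  ],
)

```text
clock: 28.3
eef_pos: [0.3973, -0.189, 0.155]
tool_rot: [0.37, 0.929, 0.0, -0.003]
ft_force: [1.1, 0.1, 0.3]
grip_width: -0.0002
grasp_force: 0.0
```

Run:
```python
from h import *
im,W=cam("top"); comps(im,W,.048,.07); save("t4.png",im[100:330,300:560],3)
go(.44,-.1905,.15,0)
```

```text
[537. 124.] 82 [ 0.7983 -0.4051] [0.0024 0.1093] -1.496 z 0.0581 rgb [61. 41. 21.]
[196. 138.] 61 [0.7494 0.4528] [0.0037 0.0763] -1.547 z 0.0594 rgb [26. 26. 24.]
[299. 154.] 77 [0.713  0.1927] [0.0229 0.023 ] 0.873 z 0.0647 rgb [120.  85.  42.]
[357. 164.] 660 [0.6906 0.0443] [0.0423 0.1001] -1.173 z 0.0544 rgb [114. 160. 144.]
   white [0.6964 0.0285 0.0547]
[156. 167.] 378 [0.6756 0.5505] [0.0186 0.1514] -1.476 z 0.0592 rgb [153. 144. 125.]
[254. 185.] 665 [0.6335 0.3036] [0.0439 0.0997] -0.604 z 0.0545 rgb [178. 146. 144.]
   white [0.6197 0.3104 0.055 ]
[398. 205.] 169 [ 0.5866 -0.0581] [0.0058 0.1606] -0.003 z 0.0524 rgb [149. 123.  87.]
[505. 205.] 195 [ 0.5886 -0.3229] [0.0182 0.1605] -0.057 z 0.0524 rgb [140. 113.  80.]
[427. 206.] 909 [ 0.5866 -0.1292] [0.0431 0.1259] -0.005 z 0.0641 rgb [152. 129.  99.]
   white [ 0.5586 -0.1314  0.0646]
[476. 206.] 738 [ 0.5896 -0.2499] [0.0452 0.0983] 0.005 z 0.0639 rgb [151. 130. 102.]
   white [ 0.573  -0.2507  0.0647]
[559. 218.] 116 [ 0.5615 -0.4521] [0.0251 0.0277] 1.557 z 0.0628 rgb [82. 34. 21.]
[453. 258.] 283 [ 0.4669 -0.1908] [0.046  0.1104] 1.562 z 0.0649 rgb [163. 131.  74.]
[397. 281.] 713 [ 0.4012 -0.0558] [0.0424 0.1002] 0.289 z 0.0543 rgb [71. 99. 67.]
t 28.4 p [ 0.4009 -0.1906  0.156 ] psi 0.81 w 0.0004 F [-1.1 -0.3  0.1] j6 0.32
delta [-0.0944  0.0901  0.0197] yaw 1.0315
```

View pics/t4.png

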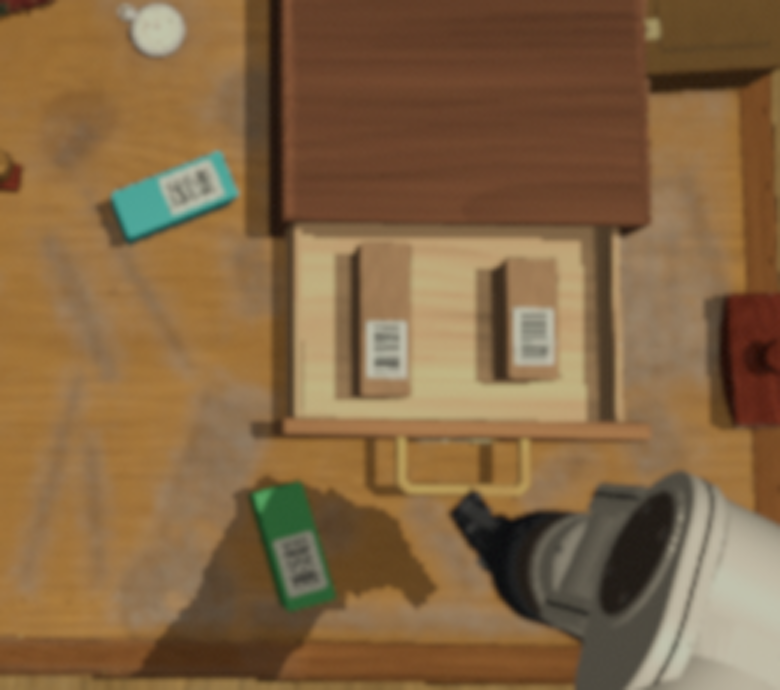

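Call:
jog_arm(
  deltas=[
    {"delta_pos": [-0.11, 0.108, 0], "yaw": 1, "fingers": 0.4},
    {"delta_pos": [-0.11, 0.108, 0], "yaw": 1, "fingers": 0.4},
    {"delta_pos": [-0.11, 0.108, 0], "yaw": 1, "fingers": 0.4},
    {"delta_pos": [-0.11, 0.108, 0], "yaw": 1, "fingers": 0.4},
    {"delta_pos": [-0.11, 0.108, 0], "yaw": 1, "fingers": 0.4},
    {"delta_pos": [-0.11, 0.108, 0], "yaw": 1, "fingers": 0.4},
    {"delta_pos": [-0.11, 0.108, 0], "yaw": 1, "fingers": 0.4},
    {"delta_pos": [-0.11, 0.108, 0], "yaw": 1, "fingers": 0.4},
  ],
)

```text
clock: 29.15
eef_pos: [0.4508, -0.1907, 0.156]
tool_rot: [0.694, 0.72, 0.0, 0.0]
ft_force: [0.3, -0.4, 0.2]
grip_width: 0.0343
grasp_force: 0.0
```

Run:
```python
from h import *
go(.4475,-.1905,.046,0)
```

```text
t 29.1 p [ 0.4508 -0.1907  0.156 ] psi 0.037 w 0.0343 F [ 0.3 -0.4  0.2] j6 1.13
delta [ 0.0012 -0.0112  0.3666] yaw 0.0477
```

Call:
jog_arm(
  deltas=[
    {"delta_pos": [0.001, -0.011, 0.05], "yaw": 0.047, "fingers": 0.4},
    {"delta_pos": [0.001, -0.011, 0.15], "yaw": 0.047, "fingers": 0.4},
    {"delta_pos": [0.001, -0.011, 0.25], "yaw": 0.047, "fingers": 0.4},
    {"delta_pos": [0.001, -0.011, 0.33], "yaw": 0.047, "fingers": 0.4},
    {"delta_pos": [0.001, -0.011, 0.367], "yaw": 0.047, "fingers": 0.4},
    {"delta_pos": [0.001, -0.011, 0.367], "yaw": 0.047, "fingers": 0.4},
    {"delta_pos": [0.001, -0.011, 0.367], "yaw": 0.047, "fingers": 0},
    {"delta_pos": [0.001, -0.011, 0.367], "yaw": 0.047, "fingers": 0},
    {"delta_pos": [0.001, -0.011, 0.367], "yaw": 0.047, "fingers": 0},
    {"delta_pos": [0.001, -0.011, 0.367], "yaw": 0.047, "fingers": 0},
    {"delta_pos": [0.001, -0.011, 0.367], "yaw": 0.047, "fingers": 0},
  ],
)

```text
clock: 30.25
eef_pos: [0.448, -0.1908, 0.047]
tool_rot: [0.708, 0.707, 0.001, 0.001]
ft_force: [-0.0, -0.2, 6.0]
grip_width: 0.0077
grasp_force: 58.9
```

Call:
jog_arm(
  deltas=[
    {"delta_pos": [0, 0.008, 0], "yaw": 0, "fingers": 0},
    {"delta_pos": [0, 0.022, 0], "yaw": 0, "fingers": 0},
    {"delta_pos": [0, 0.042, 0], "yaw": 0, "fingers": 0},
    {"delta_pos": [0, 0.066, 0], "yaw": 0, "fingers": 0},
    {"delta_pos": [0, 0.092, 0], "yaw": 0, "fingers": 0},
    {"delta_pos": [0, 0.118, 0], "yaw": 0, "fingers": 0},
    {"delta_pos": [0, 0.144, 0], "yaw": 0, "fingers": 0},
    {"delta_pos": [0, 0.17, 0], "yaw": 0, "fingers": 0},
    {"delta_pos": [0, 0.196, 0], "yaw": 0, "fingers": 0},
    {"delta_pos": [0, 0.22, 0], "yaw": 0, "fingers": 0},
    {"delta_pos": [0, 0.245, 0], "yaw": 0, "fingers": 0},
    {"delta_pos": [0, 0.27, 0], "yaw": 0, "fingers": 0},
  ],
)

```text
clock: 31.45
eef_pos: [0.5283, -0.1907, 0.047]
tool_rot: [0.708, 0.706, 0.0, 0.001]
ft_force: [-1.1, 0.1, 7.0]
grip_width: 0.0078
grasp_force: 59.1
```

Call:
jog_arm(
  deltas=[
    {"delta_pos": [0, 0.026, 0], "yaw": 0, "fingers": 0},
    {"delta_pos": [0, 0.052, 0], "yaw": 0, "fingers": 0},
    {"delta_pos": [0, 0.078, 0], "yaw": 0, "fingers": 0},
    {"delta_pos": [0, 0.104, 0], "yaw": 0, "fingers": 0},
    {"delta_pos": [0, 0.13, 0], "yaw": 0, "fingers": 0},
    {"delta_pos": [0, 0.156, 0], "yaw": 0, "fingers": 0},
    {"delta_pos": [0, 0.182, 0], "yaw": 0, "fingers": 0},
    {"delta_pos": [0, 0.206, 0], "yaw": 0, "fingers": 0},
    {"delta_pos": [0, 0.228, 0], "yaw": 0, "fingers": 0},
    {"delta_pos": [0, 0.246, 0], "yaw": 0, "fingers": 0},
    {"delta_pos": [0, 0.258, 0], "yaw": 0, "fingers": 0},
    {"delta_pos": [0, 0.264, 0], "yaw": 0, "fingers": 0},
  ],
)

```text
clock: 32.65
eef_pos: [0.6057, -0.1907, 0.047]
tool_rot: [0.708, 0.707, -0.001, -0.001]
ft_force: [-9.7, 1.0, 12.3]
grip_width: 0.0081
grasp_force: 59.8
```

Call:
jog_arm(
  deltas=[
    {"delta_pos": [0, 0, 0], "yaw": 0, "fingers": 0},
    {"delta_pos": [0, 0.004, 0], "yaw": 0, "fingers": 0},
    {"delta_pos": [0, 0.006, 0], "yaw": 0, "fingers": 0},
    {"delta_pos": [0, 0.006, 0], "yaw": 0, "fingers": 0},
  ],
)

```text
clock: 33.05
eef_pos: [0.6056, -0.1906, 0.047]
tool_rot: [0.708, 0.706, -0.002, -0.002]
ft_force: [-9.9, -0.4, 12.2]
grip_width: 0.0076
grasp_force: 59.8
```

Call:
jog_arm(
  deltas=[
    {"delta_pos": [0, 0, 0], "yaw": 0, "fingers": 0.4},
    {"delta_pos": [0, 0, 0], "yaw": 0, "fingers": 0.4},
    {"delta_pos": [0, 0, 0], "yaw": 0, "fingers": 0.4},
    {"delta_pos": [0, 0, -0.08], "yaw": 0, "fingers": 0.4},
    {"delta_pos": [0, 0, -0.2], "yaw": 0, "fingers": 0.4},
    {"delta_pos": [0, 0, -0.35], "yaw": 0, "fingers": 0.4},
    {"delta_pos": [0, 0, -0.5], "yaw": 0, "fingers": 0.4},
    {"delta_pos": [0.3, -0.5, -0.5], "yaw": 0, "fingers": 0.4},
    {"delta_pos": [0.3, -0.5, -0.5], "yaw": 0, "fingers": 0.4},
    {"delta_pos": [0.3, -0.5, -0.5], "yaw": 0, "fingers": 0.4},
    {"delta_pos": [0.3, -0.5, -0.5], "yaw": 0, "fingers": 0.4},
    {"delta_pos": [0.3, -0.5, -0.5], "yaw": 0, "fingers": 0.4},
  ],
)

```text
clock: 34.25
eef_pos: [0.456, -0.0986, 0.1958]
tool_rot: [0.707, 0.707, -0.0, -0.001]
ft_force: [1.1, -0.6, -0.3]
grip_width: 0.0341
grasp_force: 0.0
```

Run:
```python
from h import *
im,W=cam("top"); save("t5.png",im[60:350,180:560],2)
for lo,hi in((.068,.084),(.026,.042)): comps(im,W,lo,hi)
X,Y,Z=W[...,0],W[...,1],W[...,2]
for y in (-.21,-.19,-.17):
    k=(abs(Y-y)<.005)&(Z>.058)&(Z<.072)&(X<.635)&(X>.4); print(y,X[k].mean(),k.sum())
go(.4,0,.2,0)
```

```text
[107. 133.] 72 [0.7594 0.6671] [0.0225 0.0429] -1.493 z 0.0773 rgb [56. 52. 44.]
[199. 136.] 115 [0.7521 0.4457] [0.0149 0.0815] -1.479 z 0.0769 rgb [50. 51. 46.]
[154. 162.] 319 [0.6854 0.5494] [0.0165 0.1499] -1.512 z 0.0762 rgb [156. 147. 127.]
[454. 177.] 761 [ 0.6568 -0.1903] [0.0162 0.2953] -1.568 z 0.0785 rgb [145. 103.  66.]
[241. 252.] 296 [0.4645 0.3262] [0.0278 0.0632] 1.477 z 0.0766 rgb [42. 42. 40.]
[390. 132.] 76 [ 0.7813 -0.0407] [0.001  0.1952] 0.001 z 0.0321 rgb [49. 33. 19.]
[159. 174.] 245 [0.6616 0.5505] [0.0128 0.1499] -1.495 z 0.0343 rgb [149. 140. 121.]
[553. 219.] 873 [ 0.562  -0.4523] [0.0591 0.1117] 0.024 z 0.0314 rgb [90. 38. 24.]
[243. 252.] 366 [0.4649 0.3307] [0.0457 0.095 ] 1.476 z 0.0322 rgb [101. 101.  94.]
-0.21 0.6080850839873809 15
-0.19 0.6079702504428854 15
-0.17 0.6073581849421698 16
t 34.3 p [ 0.4583 -0.0996  0.1961] psi -0.0 w 0.0346 F [ 1.2 -0.5 -1.1] j6 1.36
delta [ 0.3318 -0.1944 -0.0132] yaw -0.0004
```

View pics/t5.png

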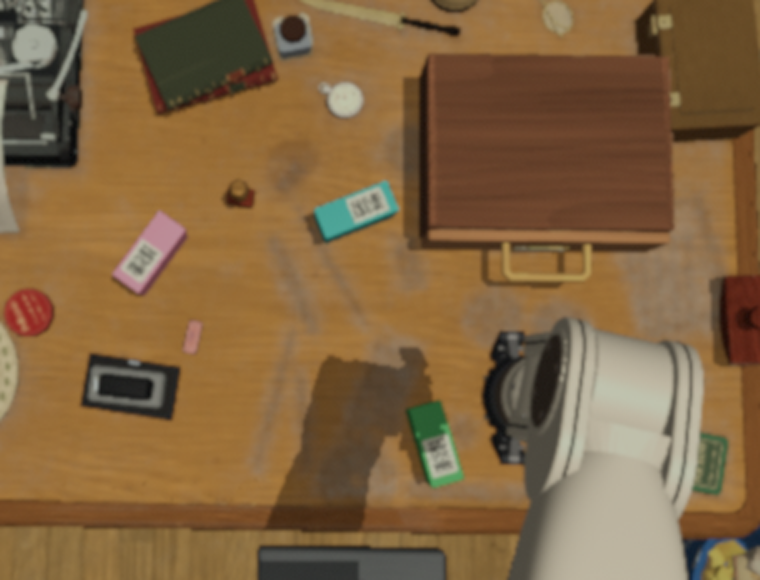

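The drawer is shut: its handle is back at x = 0.608, at crop (547,275). The scanner is flat on its pad at (131,385), and nothing else has moved. Handing in.

```bash
python3 -c "
from workcell import bot
print(bot.job_done())"
```

```text
the job is handed in; nothing more can be done
None
```

I handed the job in at about 34 s, but the hand-in gave no verdict: both boxes on the desk (long and middle; there was no short one) were scanned longest first and laid flat in the drawer with labels up, the scanner is back flat on its pad, the drawer is shut, and the final image shows nothing else moved.

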